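# Count and feed a batch of sensor housings into the bench tumbler

## Task

Put every aluminium sensor housing lying on the bench into the steel feed tray of the tumbler, then, with all of them in the tray, press the yellow count button fully down and let it go. Then lift the tray's orange handle to tip the whole batch into the blue hopper, lower the tray fully back down, and only when every housing is in the hopper and the tray is down press the green start button fully down and release it, leaving the solder spool, flask, circuit board and meter where they stand.

Things in the scene. Friction and masses are not known exactly. Their poses are not given: they have to be found in the camera images.
- housing1: aluminium sensor housing with a blue band round it, a rounded block 62 x 30 x 26 mm (its own x, y, z), 60 to 130 g; origin at its centre; x runs along its length. Starts flat on the bench (z up). 3 to 5 of the five housings are present; an absent one reads None
- housing2: aluminium sensor housing with a blue band round it, a rounded block 62 x 30 x 26 mm (its own x, y, z), 60 to 130 g; origin at its centre; x runs along its length. Starts flat on the bench (z up). 3 to 5 of the five housings are present; an absent one reads None
- housing3: aluminium sensor housing with a blue band round it, a rounded block 62 x 30 x 26 mm (its own x, y, z), 60 to 130 g; origin at its centre; x runs along its length. Starts flat on the bench (z up). 3 to 5 of the five housings are present; an absent one reads None
- housing4: aluminium sensor housing with a blue band round it, a rounded block 62 x 30 x 26 mm (its own x, y, z), 60 to 130 g; origin at its centre; x runs along its length. Starts flat on the bench (z up). 3 to 5 of the five housings are present; an absent one reads None
- housing5: aluminium sensor housing with a blue band round it, a rounded block 62 x 30 x 26 mm (its own x, y, z), 60 to 130 g; origin at its centre; x runs along its length. Starts flat on the bench (z up). 3 to 5 of the five housings are present; an absent one reads None
- tray_in (a point): centre of the top of the tray's floor, 116 mm above the bench when the tray is down; x points to the tray's open mouth and the hopper, y across, z up from the floor. The steel tray's inside measures 190 mm along x by 194 mm along y; walls 34 mm above the floor at the back (-x, nearest the robot) and both sides, none at the mouth (+x)
- tray_handle (a point): middle of the tray's orange handle, a round bar 12 mm thick along the tray's y, 120 mm long, 40 mm behind the tray's back wall and 18 mm above the tray floor (134 mm above the bench when down; free below). It turns with the tray
- tray_hinge (a point): middle of the tray's hinge line on the machine, 112 mm above the bench, level with the underside of the tray at its mouth; fixed; x points to the hopper, the hinge line runs along y. The handle bar lies 226 mm from it
- tray (a joint): tilt of the feed tray about its hinge, rad: 0 down and level, growing to its stop at 1.2 as the handle is lifted up and over towards the hopper. It falls shut by its weight when let go; lifting it takes about 5 N at the handle. All the housings have slid out by about 1.1 rad
- hopper_in (a point): centre of the hopper's floor, 30 mm above the bench; x away from the tray. The open blue hopper's inside is 190 mm along x by 220 mm along y; walls reach 60 mm above its floor next to the tray, 105 mm at the far end, 115 mm at the sides
- count_top (a point): middle of the top of the yellow count button (counts the parts in the tray), a round cap 36 mm across, on a grey box 75 x 75 x 45 mm; 65 mm above the bench when up; pressed straight down. The two boxes may stand either way round
- count (a joint): travel of the yellow count button, m: 0 up, 0.008 fully down; springs back; fully down takes about 5 N
- start_top (a point): middle of the top of the green start button (starts the tumbler), a round cap 36 mm across, on a grey box 75 x 75 x 45 mm; 65 mm above the bench when up; pressed straight down. The two boxes may stand either way round
- start (a joint): travel of the green start button, m: 0 up, 0.008 fully down; springs back; fully down takes about 5 N
- spool: bystander: solder spool with blue flange, 56 mm across, 52 mm high; origin under its centre
- flask: bystander: grey drinking flask 66 mm across, 170 mm high; origin under its centre
- board: bystander: green circuit board 120 x 80 mm, up to 26 mm high, lying flat; origin under its centre
- meter: bystander: grey hand-held meter 150 x 75 x 35 mm, lying flat; origin under its centre
Not all that is in view belongs to the job. Leave any brown, purple or red look-alike of the housing5 alone.

How it is judged (in metres and radians):
On the way, in this order (a step that is already met when the one before it is completed fails the run):
1. every housing lies in the feed tray, the tray being down (x of housing1 in the frame of tray_in between -0.092 and 0.092 m and y of housing1 in the frame of tray_in between -0.097 and 0.097 m and z of housing1 in the frame of tray_in between 0 and 0.08 m and x of housing2 in the frame of tray_in between -0.092 and 0.092 m and y of housing2 in the frame of tray_in between -0.097 and 0.097 m and z of housing2 in the frame of tray_in between 0 and 0.08 m and x of housing3 in the frame of tray_in between -0.092 and 0.092 m and y of housing3 in the frame of tray_in between -0.097 and 0.097 m and z of housing3 in the frame of tray_in between 0 and 0.08 m and x of housing4 in the frame of tray_in between -0.092 and 0.092 m and y of housing4 in the frame of tray_in between -0.097 and 0.097 m and z of housing4 in the frame of tray_in between 0 and 0.08 m and x of housing5 in the frame of tray_in between -0.092 and 0.092 m and y of housing5 in the frame of tray_in between -0.097 and 0.097 m and z of housing5 in the frame of tray_in between 0 and 0.08 m and value of joint tray below 0.06 rad), for 0.3 s.
2. the yellow count button is pressed fully down while every housing is in the tray (x of housing1 in the frame of tray_in between -0.092 and 0.092 m and y of housing1 in the frame of tray_in between -0.097 and 0.097 m and z of housing1 in the frame of tray_in between 0 and 0.08 m and x of housing2 in the frame of tray_in between -0.092 and 0.092 m and y of housing2 in the frame of tray_in between -0.097 and 0.097 m and z of housing2 in the frame of tray_in between 0 and 0.08 m and x of housing3 in the frame of tray_in between -0.092 and 0.092 m and y of housing3 in the frame of tray_in between -0.097 and 0.097 m and z of housing3 in the frame of tray_in between 0 and 0.08 m and x of housing4 in the frame of tray_in between -0.092 and 0.092 m and y of housing4 in the frame of tray_in between -0.097 and 0.097 m and z of housing4 in the frame of tray_in between 0 and 0.08 m and x of housing5 in the frame of tray_in between -0.092 and 0.092 m and y of housing5 in the frame of tray_in between -0.097 and 0.097 m and z of housing5 in the frame of tray_in between 0 and 0.08 m and value of joint count above 0.0065 m), for 0.05 s.
3. the count button is released and the tray is being lifted by its hinge (value of joint count below 0.0015 m and value of joint tray above 0.2 rad).
4. every housing is in the hopper (x of housing1 in the frame of hopper_in between -0.095 and 0.095 m and y of housing1 in the frame of hopper_in between -0.11 and 0.11 m and z of housing1 in the frame of hopper_in between 0 and 0.085 m and x of housing2 in the frame of hopper_in between -0.095 and 0.095 m and y of housing2 in the frame of hopper_in between -0.11 and 0.11 m and z of housing2 in the frame of hopper_in between 0 and 0.085 m and x of housing3 in the frame of hopper_in between -0.095 and 0.095 m and y of housing3 in the frame of hopper_in between -0.11 and 0.11 m and z of housing3 in the frame of hopper_in between 0 and 0.085 m and x of housing4 in the frame of hopper_in between -0.095 and 0.095 m and y of housing4 in the frame of hopper_in between -0.11 and 0.11 m and z of housing4 in the frame of hopper_in between 0 and 0.085 m and x of housing5 in the frame of hopper_in between -0.095 and 0.095 m and y of housing5 in the frame of hopper_in between -0.11 and 0.11 m and z of housing5 in the frame of hopper_in between 0 and 0.085 m), for 0.3 s.
5. with the tray back down and every housing in the hopper, the green start button is pressed fully down (all of step 4 and value of joint tray below 0.06 rad and value of joint start above 0.0065 m), for 0.05 s.
At the end, for the whole second after the job is handed in: every housing lies at rest inside the hopper (its centre within the hopper's inner outline and less than 85 mm above its floor), the tray is down (within 0.06 rad), and both buttons are up again (within 1.5 mm) (all of step 4 and value of joint tray below 0.06 rad and value of joint each of start, count below 0.0015 m and linear speed of each of housing1, housing2, housing3, housing4, housing5 below 0.05 m/s); the robot touches nothing.
It fails at once if the green start button is pressed while a housing is outside the hopper or the tray is up (value of joint start above 0.005 m and (value of joint tray above 0.1 rad or (x of housing1 in the frame of hopper_in below -0.095 m or x of housing1 in the frame of hopper_in above 0.095 m or y of housing1 in the frame of hopper_in below -0.11 m or y of housing1 in the frame of hopper_in above 0.11 m or z of housing1 in the frame of hopper_in above 0.085 m) or (x of housing2 in the frame of hopper_in below -0.095 m or x of housing2 in the frame of hopper_in above 0.095 m or y of housing2 in the frame of hopper_in below -0.11 m or y of housing2 in the frame of hopper_in above 0.11 m or z of housing2 in the frame of hopper_in above 0.085 m) or (x of housing3 in the frame of hopper_in below -0.095 m or x of housing3 in the frame of hopper_in above 0.095 m or y of housing3 in the frame of hopper_in below -0.11 m or y of housing3 in the frame of hopper_in above 0.11 m or z of housing3 in the frame of hopper_in above 0.085 m) or (x of housing4 in the frame of hopper_in below -0.095 m or x of housing4 in the frame of hopper_in above 0.095 m or y of housing4 in the frame of hopper_in below -0.11 m or y of housing4 in the frame of hopper_in above 0.11 m or z of housing4 in the frame of hopper_in above 0.085 m) or (x of housing5 in the frame of hopper_in below -0.095 m or x of housing5 in the frame of hopper_in above 0.095 m or y of housing5 in the frame of hopper_in below -0.11 m or y of housing5 in the frame of hopper_in above 0.11 m or z of housing5 in the frame of hopper_in above 0.085 m))).
It fails at once if the spool, flask, circuit board or meter is shifted by more than 3 cm or tipped over (distance of any of spool, flask, board, meter from where it was at the start of the episode above 0.03 m or angle between any of spool, flask, board, meter's own z axis and vertical above 0.5 rad).
Of housing1, housing2, housing3, housing4, housing5 only 3 to 5 are there at a start; the rules pass over those that are not, and their reading is None.
At some moment in a run one of housing1, housing2, housing3, housing4, housing5 may be knocked a few centimetres aside while the robot is not near it.
Once in a run the grip may slacken for a moment while it holds something.
It also fails if it takes over 210 s, if anything falls off the work surface, if the arm or the gripper's body presses on something with over 40 N, if the wrist force passes 120 N, or if a joint passes its speed limit or range.

## Robot

A 6-joint arm with a two-finger parallel gripper is mounted at the origin on the work surface. World frame = base frame: x ahead of the robot, y to its left, z up, the work surface at z = 0. Lengths are in m, angles in degrees, forces in N, time in s.
With the tool pointing down it reaches from about 0.375 to 0.9 m from the base axis. Payload 3.1 kg.
Tool frame: the origin (TCP) lies midway between the tips of the shut fingers; the grasp point (between the pads) lies 19 mm behind it; z points along the fingers, y is the direction in which the jaws open and shut (so a half turn about z gives the same grasp; the last joint's range is limited). The gripper opens to 87 mm and grips with 3 to 60 N. Pads are 19 mm wide; open, the fingers measure 117 mm over their backs; the gripper's body (75 mm by 190 mm) begins 51 mm behind the grasp point.
Start: joints at [65.403, 30.224, 82.088, -0, 67.689, -10.227], TCP at [0.155, 0.605, 0.223] pointing down, gripper open.
Joint ranges: [-176.69, 176.69], [-43.24, 126.21], [12.49, 139.97], [-82, 262], [0, 151.66], [-163.58, 163.58]. Speed limits (degrees/s): [159.86, 159.86, 180, 180, 180, 180].

## Interface

Orientations are given as a 3x3 rotation matrix whose columns are the frame's x, y, z axes.
In Python, from rig import bot gives the robot as it stands.
- The arm moves only by the tool carry_out, never from a script. Its arguments are lists of equal length, an entry for each row: "grip": the gripper's target within -1 to 1 (fully open at 1, half-way at 0, shut at -1); "slide": the shift along the tool's x, y, z in mm, a list of three; "twist": the turn, a rotation vector about the tool's x, y, z in rad, a list of three. In form: {"grip": [grip, ...], "slide": [[dx, dy, dz], ...], "twist": [[wx, wy, wz], ...]}. A call has 1 to 12 rows; each row shifts and turns the pose as measured when the row begins, along the tool's axes as they then stand; what a row does not reach is not made up. A row lasts 1/10 s, in which the tool goes at most 50 mm and 8.59 degrees, less where a joint would pass 70% of its speed; a pose out of reach is approached as far as the arm can. A call is refused whole if a number of a shift passes 50 or a number of a turn 0.15, either way. A call with a gripper value outside its range is refused whole. The fingers move at their own pace and stop on an object; the grip force is fixed at half the most. Time passes only in rows, so rows that do not move let the fingers close. It gives the time, the measured TCP pose, the force and the opening at its end, in the units of the state.
- bot.read_state(): the state, without advancing time (a new reading comes with each control period).
- bot.capture(name): name is "scene" or "top"; returns a dict with "color" (480x640x3 uint8, red, green, blue), "depth" (480x640 float32, m along the optical axis (not along the pixel's ray), 0 where there is no reading), "fx", "fy", "cx", "cy" (pixels), "position" and "rotation" of the camera in the world. Camera axes: x right, y up, looking along -z (the intrinsics and any distortion apply to the point x, -y, -z); pixel columns grow to the right and rows downward; lengths in m; the calibration is good to about 2 mm. A picture is of the moment at which its call begins.
- bot.hand_in(): hands the job in, once; it reports no verdict.
The state is a dict: "time_s": time; "joint_positions": joint angles; "qvel": joint speeds; "tau": joint torques, N m; "position": TCP position; "tcp_rot": TCP orientation; "force": force on the tool from outside, world axes, zero at the start; "moment": the same for the moment, N m; "opening": opening from 0.0 (shut) to 1.0 (fully open).
Only numpy, scipy, OpenCV 4.12 (cv2) and the standard library are available. Lean on these libraries where they do the work, as an engineer would, in place of code of your own. Each camera call takes 0.05 s, during which the arm holds its last target.

## Working session

There is one attempt and no reset: what is moved stays moved. The work goes in short steps, Python scripts to look and compute and a tool call to move; the robot and the scene stay as the last step left them, time stands still between calls to the robot, and variables do not carry over. Pictures are saved under pics/ and viewed, and the job is handed in when it is done.

Besides the shell and the picture viewer there is one more tool, called after ">>>" by a JSON object that holds its "name" and its "arguments". carry_out: Moves the arm, as the interface text tells. Its arguments: {"type":"object","properties":{"grip":{"type":"array"},"slide":{"type":"array"},"twist":{"type":"array"}},"required":["grip","slide","twist"]}

```bash
ls; mkdir -p pics; cat > h.py <<'E'
import numpy as np, cv2
from rig import bot
def snap(n,f):
    c=bot.capture(n); cv2.imwrite(f'pics/{f}.png',cv2.cvtColor(c['color'],cv2.COLOR_RGB2BGR)); np.savez(f'pics/{f}.npz',**c); return c
def pts(c):
    v,u=np.mgrid[0:480,0:640]; d=np.asarray(c['depth'],float)
    p=np.stack([(u-c['cx'])/c['fx']*d,-(v-c['cy'])/c['fy']*d,-d],-1)
    return p@np.array(c['rotation']).T+np.array(c['position'])
def load(f): return dict(np.load(f'pics/{f}.npz'))
E
python3 - <<'E'
from h import *
for n in ['scene','top']:
    c=snap(n,n+'0'); print(n,c['fx'],c['fy'],c['cx'],c['cy'],c['position'],np.round(c['rotation'],3).tolist(),[k for k in c])
print(bot.read_state())
E
```

```text
pics
scene 595.588488147587 595.588488147587 321.76882016888976 237.82144048274412 [1.40244637 0.44389315 1.14507297] [[-0.407, -0.667, 0.624], [0.913, -0.305, 0.27], [0.01, 0.68, 0.733]] ['color', 'depth', 'fx', 'fy', 'cx', 'cy', 'position', 'rotation']
top 615.4290528115155 615.4290528115155 315.6472459044523 239.19635024509083 [0.36425498 0.05988097 1.50277567] [[-0.0, 0.993, -0.116], [-1.0, -0.0, 0.001], [0.001, 0.116, 0.993]] ['color', 'depth', 'fx', 'fy', 'cx', 'cy', 'position', 'rotation']
{'time_s': 0.1, 'joint_positions': array([ 6.54035653e+01,  3.02725624e+01,  8.21477456e+01,  3.33404088e-05,
        6.76899740e+01, -1.02257954e+01]), 'qvel': array([-0.0144757 , -0.12920175, -0.20447872, -0.02271269, -0.04419483,
        0.04771354]), 'tau': array([-2.59615399e-04, -4.40985775e+01, -1.77149999e+01,  6.34933147e-02,
        5.33717754e-02, -6.72245142e-05]), 'position': array([0.15480216, 0.60485643, 0.22168825]), 'tcp_rot': array([[-9.68710281e-01,  2.48192967e-01, -8.01630638e-04],
       [ 2.48194026e-01,  9.68708761e-01, -1.74990768e-03],
       [ 3.42231843e-04, -1.89411349e-03, -9.99998148e-01]]), 'force': array([-0.26575153,  0.24662091,  0.21745249]), 'moment': array([-0.01983639,  0.0185839 ,  0.00675436]), 'opening': 0.9982391057113712}
```

View pics/scene0.png

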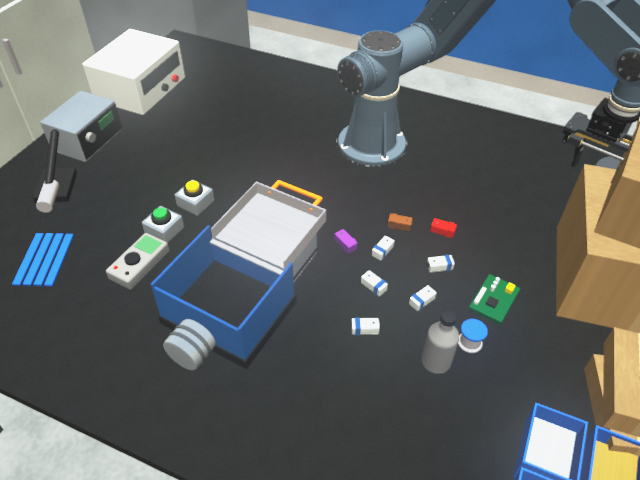

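View pics/top0.png

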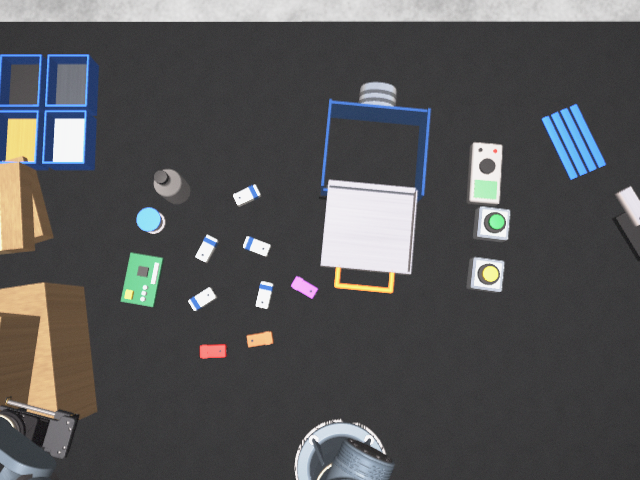

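The scene view shows five white housings with a blue band at about (384,247), (441,263), (374,282), (423,297) and (366,326). The same five are in the top view at (264,295), (203,299), (257,246), (207,248) and (246,195). The purple block (304,287), brown block (260,339) and red block (213,351) are look-alikes to leave alone. The tray, handle, hopper, yellow button (490,274) and green button (496,222) can also be seen in the top view. I'll measure next, with an enlarged crop.

```bash
cat >> h.py <<'E'
def ray(c,u,v,z):
    R=np.array(c['rotation']);p=np.array(c['position'])
    d=R@np.array([(u-c['cx'])/c['fx'],-(v-c['cy'])/c['fy'],-1.]); t=(z-p[2])/d[2]; return p+t*d
def tri(c1,a,c2,b):
    A=[];B=[]
    M=np.zeros((3,3));q=np.zeros(3)
    for c,(u,v) in((c1,a),(c2,b)):
        R=np.array(c['rotation']);p=np.array(c['position'])
        d=R@np.array([(u-c['cx'])/c['fx'],-(v-c['cy'])/c['fy'],-1.]);d/=np.linalg.norm(d)
        P=np.eye(3)-np.outer(d,d);M+=P;q+=P@p
    return np.linalg.solve(M,q)
def whites(c,zlo=0.012,zhi=0.05,region=lambda P:(P[...,0]>.2)&(P[...,0]<.95)&(P[...,1]>.1)&(P[...,1]<.6)):
    """housing blobs: white or blue pixels; returns list (area,center px,long-axis world top-plane)"""
    hsv=cv2.cvtColor(c['color'],cv2.COLOR_RGB2HSV); P=pts(c)
    white=(hsv[...,1]<60)&(hsv[...,2]>130); blue=(hsv[...,0]>100)&(hsv[...,0]<125)&(hsv[...,1]>120)&(hsv[...,2]>100)
    m=((white|blue)&region(P)&(P[...,2]>zlo)&(P[...,2]<zhi)).astype(np.uint8)
    m=cv2.morphologyEx(m,cv2.MORPH_CLOSE,np.ones((3,3)))
    out=[]
    for k in cv2.findContours(m,cv2.RETR_EXTERNAL,cv2.CHAIN_APPROX_NONE)[0]:
        a=cv2.contourArea(k)
        if a<80: continue
        mm=np.zeros_like(m);cv2.drawContours(mm,[k],-1,1,-1); mm=mm.astype(bool)
        b=(mm&blue).sum()/mm.sum(); z=np.median(P[...,2][mm])
        r=cv2.minAreaRect(k); bx=cv2.boxPoints(r)
        w=np.array([ray(c,u,v,.026)[:2] for u,v in bx]); e=[w[1]-w[0],w[2]-w[1]]; L=[np.linalg.norm(x) for x in e]; i=int(np.argmax(L))
        out.append(dict(area=a,px=np.round(r[0],1),blue=round(b,2),z=round(float(z),4),xy=w.mean(0),len=L[i],wid=L[1-i],ang=np.degrees(np.arctan2(e[i][1],e[i][0]))%180))
    return out
E
python3 - <<'E'
from h import *
np.set_printoptions(precision=4,suppress=True)
c=load('top0'); s=load('scene0'); P=pts(c)
for o in whites(c): print('top',o['area'],o['px'],o['blue'],o['z'],o['xy'],round(o['len'],3),round(o['wid'],3),round(o['ang'],1))
for o in whites(s): print('sc',o['area'],o['px'],o['blue'],o['z'],o['xy'],round(o['len'],3),round(o['wid'],3),round(o['ang'],1))
h=cv2.cvtColor(c['color'],cv2.COLOR_RGB2HSV)
def blob(name,m):
    n,l,st,ce=cv2.connectedComponentsWithStats(m.astype(np.uint8))
    for i in range(1,n):
        if st[i,4]>100: print(name,st[i],ce[i],np.median(P[l==i],0),P[l==i].min(0),P[l==i].max(0))
S=(h[...,1]>120)&(h[...,2]>90)
blob('yellow',S&(h[...,0]>24)&(h[...,0]<35)&(P[...,1]<-.1))
blob('orange',S&(h[...,0]>14)&(h[...,0]<24)&(P[...,2]>.08)&(P[...,1]<.1))
blob('green',S&(h[...,0]>45)&(h[...,0]<80))
cv2.imwrite('pics/crop0.png',cv2.resize(cv2.cvtColor(c['color'][170:370,110:310],cv2.COLOR_RGB2BGR),None,fx=3,fy=3,interpolation=cv2.INTER_CUBIC)[:600])
E
```

```text
top 302.5 [201.6 298.9] 0.14 0.0253 [0.3935 0.3313] 0.063 0.031 122.3
top 297.0 [263.8 294.9] 0.15 0.0257 [0.4031 0.1829] 0.061 0.032 168.4
top 286.0 [256.1 246.2] 0.14 0.0261 [0.5199 0.2027] 0.063 0.031 68.1
top 301.0 [206.  248.5] 0.15 0.0256 [0.5145 0.3234] 0.06 0.032 154.6
top 289.5 [246.1 195.2] 0.15 0.026 [0.645  0.2283] 0.061 0.032 117.1
sc 115.5 [471.5 340.6] 0.26 0.0301 [0.5947 0.4599] 0.04 0.039 88.7
sc 344.0 [364.9 324.6] 0.17 0.0259 [0.6529 0.2292] 0.065 0.039 110.6
sc 312.0 [422.3 296.5] 0.13 0.0256 [0.5223 0.3237] 0.074 0.039 151.8
sc 309.0 [373.7 281.3] 0.14 0.0252 [0.5273 0.2028] 0.069 0.041 72.1
sc 279.0 [440.6 262.1] 0.16 0.0252 [0.4016 0.3328] 0.064 0.044 122.3
sc 249.0 [382.8 246.3] 0.13 0.0254 [0.4111 0.1841] 0.074 0.038 165.5
```

View pics/crop0.png

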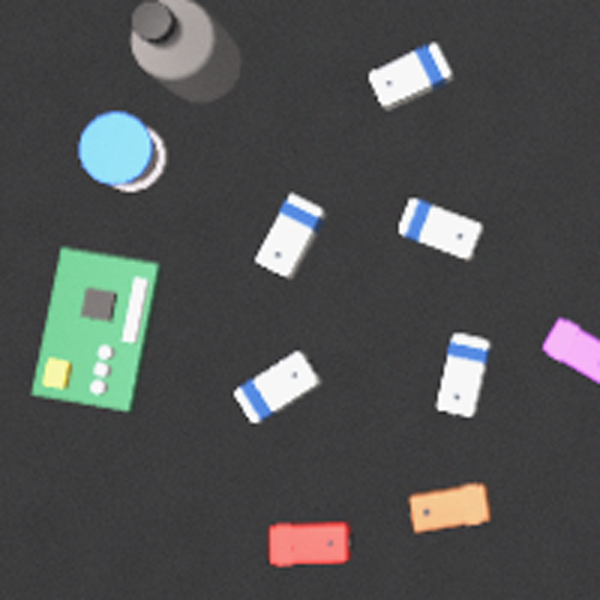

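The crop confirms all five housings: white bodies with blue bands, tops at z≈26 mm in both views, sizes matching 62x30. Now the tray, handle and buttons.

```bash
python3 - <<'E'
from h import *
np.set_printoptions(precision=4,suppress=True)
for n in('top0','scene0'):
    c=load(n); P=pts(c); h=cv2.cvtColor(c['color'],cv2.COLOR_RGB2HSV)
    L={'top0':[(490,274),(496,222),(340,283),(365,290),(390,283),(370,230)],'scene0':[(193,187),(161,214),(300,190)]}[n]
    for u,v in L: print(n,(u,v),h[v,u],P[v,u])
    def blob(name,m):
        N,l,st,ce=cv2.connectedComponentsWithStats(m.astype(np.uint8))
        for i in range(1,N):
            if st[i,4]>60: print(n,name,st[i],ce[i],np.median(P[l==i],0),np.percentile(P[l==i],2,axis=0),np.percentile(P[l==i],98,axis=0))
    S=(h[...,1]>100)&(h[...,2]>80)
    Y=P[...,1]
    blob('yel',S&(h[...,0]>22)&(h[...,0]<36)&(Y<-.1))
    blob('ora',S&(h[...,0]>12)&(h[...,0]<26)&(P[...,2]>.08)&(Y<.2))
    blob('gre',S&(h[...,0]>45)&(h[...,0]<80)&(Y<-.1))
# tray floor and rims by depth from top
c=load('top0');P=pts(c);h=cv2.cvtColor(c['color'],cv2.COLOR_RGB2HSV)
m=(abs(P[...,2]-.116)<.006)&(P[...,1]<.2)&(P[...,1]>-.3)&(h[...,1]<60)
k=max(cv2.findContours(m.astype(np.uint8),cv2.RETR_EXTERNAL,cv2.CHAIN_APPROX_NONE)[0],key=cv2.contourArea)
b=cv2.boxPoints(cv2.minAreaRect(k));print('floor',b,[ray(c,u,v,.116) for u,v in b],np.median(P[m],0))
m=(abs(P[...,2]-.15)<.008)&(P[...,1]<.2)&(P[...,1]>-.3)&(h[...,1]<60)
print('rim',np.percentile(P[m],[1,50,99],axis=0))
k=np.vstack(cv2.findContours(m.astype(np.uint8),cv2.RETR_EXTERNAL,cv2.CHAIN_APPROX_NONE)[0])
b=cv2.boxPoints(cv2.minAreaRect(k));print('rimbox',b,[ray(c,u,v,.15) for u,v in b])
E
```

```text
top0 (490, 274) [ 30  86 247] [ 0.4504 -0.3485  0.0649]
top0 (496, 222) [ 68 107 245] [ 0.5722 -0.3648  0.0715]
top0 (340, 283) [ 14 168 238] [0.4264 0.0049 0.1325]
top0 (365, 290) [ 16 161 247] [ 0.4107 -0.0499  0.1394]
top0 (390, 283) [ 28 118 247] [ 0.4261 -0.1055  0.1383]
top0 (370, 230) [138   5 239] [ 0.5471 -0.0643  0.1182]
top0 yel [388 273   6  19  63] [390.7619 282.4444] [ 0.426  -0.1075  0.1394] [ 0.4084 -0.1125  0.1347] [ 0.4481 -0.1008  0.1438]
top0 ora [334 267  60  26 135] [361.9481 285.7407] [ 0.4151 -0.0432  0.1382] [ 0.4063 -0.1125  0.1344] [0.4577 0.0184 0.1438]
top0 ora [338 268  53  21  96] [364.5208 282.0104] [ 0.4239 -0.0493  0.1372] [ 0.4151 -0.1055  0.1308] [0.4574 0.0096 0.1432]
top0 gre [488 214  16  15 170] [496.2529 221.1941] [ 0.575  -0.3668  0.0678] [ 0.5585 -0.3829  0.0587] [ 0.5905 -0.3492  0.0748]
scene0 (193, 187) [ 30 204 247] [ 0.459  -0.341   0.0678]
scene0 (161, 214) [ 68 165 238] [ 0.5784 -0.3614  0.0658]
scene0 (300, 190) [ 26 183 247] [ 0.4214 -0.0413  0.1406]
scene0 yel [185 180  15  13 147] [192.0748 186.1429] [ 0.457  -0.3456  0.0668] [ 0.
[... 310 characters left out ...]
ne0 gre [136 236  25  17 223] [147.7444 244.4664] [ 0.6609 -0.351   0.0364] [ 0.6405 -0.3752  0.0317] [ 0.6795 -0.3269  0.0413]
floor [[321.4639 264.8803]
 [328.0956 179.7737]
 [414.4286 186.5009]
 [407.7968 271.6075]] [array([0.468 , 0.0459, 0.116 ]), array([0.6637, 0.0304, 0.116 ]), array([ 0.648 , -0.1674,  0.116 ]), array([ 0.4528, -0.1487,  0.116 ])] [ 0.5563 -0.0595  0.1159]
rim [[ 0.0229 -0.1651  0.1427]
 [ 0.4664 -0.0387  0.1497]
 [ 0.6466  0.0586  0.1571]]
rimbox [[299.7011 477.6382]
 [327.8674 181.8921]
 [418.191  190.4944]
 [390.0247 486.2404]] [array([0.0142, 0.093 , 0.15  ]), array([0.6515, 0.0317, 0.15  ]), array([ 0.6319, -0.1701,  0.15  ]), array([-0.0034, -0.098 ,  0.15  ])]
```

```bash
cat >> h.py <<'E'
np.set_printoptions(precision=4,suppress=True)
TC=np.array([.558,-.060]);TY=np.radians(-4.5)
def tr(x,y):
    c,s=np.cos(TY),np.sin(TY); return TC+np.array([c*x-s*y,s*x+c*y])
def plan(x,y,z,yaw=None,half=True):
    """total shift in tool axes (mm) AFTER turning to yaw (deg, jaw dir), and the turn"""
    s=bot.read_state();R=np.array(s['tcp_rot']);p=s['position']
    cy=np.degrees(np.arctan2(R[1,1],R[0,1]))
    yw=cy if yaw is None else yaw
    q=None
    if yaw is not None:
        d=(yaw-cy)
        d=(d+90)%180-90 if half else (d+180)%360-180
        q6=s['joint_positions'][5]
        yw=cy+d
    yr=np.radians(yw); T=np.array([[np.sin(yr),np.cos(yr),0],[-np.cos(yr),np.sin(yr),0],[0,0,-1]])
    w=cv2.Rodrigues(R.T@T)[0].ravel()
    D=np.array([x,y,z])-p
    print('pos',p,'yaw %.1f'%cy,'open %.2f'%s['opening'],'F',s['force'],'t',round(s['time_s'],2),'q',np.round(s['joint_positions'],0))
    print(' twist rad',np.round(w,3),'-> shift after turn mm',np.round(T.T@D*1000,1),' (before turn)',np.round(R.T@D*1000,1))
E
python3 - <<'E'
from h import *
c=load('top0')
P=pts(c)
for u,v in [(168,180),(165,176),(160,190),(150,220)]: print((u,v),P[v,u])
plan(.3935,.3313,.15,32.3)
E
```

```text
(168, 180) [0.6569 0.3905 0.1457]
(165, 176) [0.6596 0.3903 0.1746]
(160, 190) [0.6394 0.4147 0.1186]
(150, 220) [0.5798 0.453  0.0538]
pos [0.1548 0.6049 0.2217] yaw 75.6 open 1.00 F [-0.2658  0.2466  0.2175] t 0.1 q [ 65.  30.  82.   0.  68. -10.]
 twist rad [-1.46 -0.58  0.  ] -> shift after turn mm [358.8  55.6  71.7]  (before turn) [-299.1 -205.6   72. ]
```

```bash
sed -i 's/T=np.array(\[\[np.sin(yr),np.cos(yr),0\],\[-np.cos(yr),np.sin(yr),0\]/T=np.array([[-np.sin(yr),np.cos(yr),0],[np.cos(yr),np.sin(yr),0]/' h.py
python3 - <<'E'
from h import *
plan(.3935,.3313,.15,32.3)
E
```

```text
pos [0.1548 0.6049 0.2217] yaw 75.6 open 1.00 F [-0.2658  0.2466  0.2175] t 0.1 q [ 65.  30.  82.   0.  68. -10.]
 twist rad [-0.002  0.     0.756] -> shift after turn mm [-358.8   55.6   71.7]  (before turn) [-299.1 -205.6   72. ]
```

>>> {"name": "carry_out", "arguments": {"grip": [1,1,1,1,1,1,1,1,1,1,1,1], "slide": [[-38,-26,0],[-38,-26,0],[-38,-26,0],[-38,-26,0],[-38,-26,0],[-38,-26,0],[-38,-26,0],[0,0,0],[0,0,0],[0,0,0],[0,0,0],[0,0,0]], "twist": [[0,0,0],[0,0,0],[0,0,0],[0,0,0],[0,0,0],[0,0,0],[0,0,0],[0,0,0.15],[0,0,0.15],[0,0,0.15],[0,0,0.15],[0,0,0.15]]}}

```text
time_s: 1.3
position: [0.3747, 0.3518, 0.2168]
tcp_rot: [[-0.545, 0.838, -0.006], [0.839, 0.545, -0.005], [-0.001, -0.007, -1.0]]
force: [-0.6, -1.8, -0.1]
opening: 1.005
```

```bash
python3 - <<'E'
from h import *
plan(.3935,.3313,.06,32.3)
c=snap('top','top1')
for o in whites(c): print('top',o['area'],o['px'],o['blue'],o['z'],o['xy'],round(o['len'],3),round(o['wid'],3),round(o['ang'],1))
E
```

```text
pos [0.3747 0.3518 0.2168] yaw 33.0 open 1.01 F [-0.6226 -1.77   -0.1391] t 1.3 q [31. 22. 98. -0. 60. -2.]
 twist rad [-0.007  0.001  0.013] -> shift after turn mm [-27.4   4.9 156.8]  (before turn) [-27.3   5.7 156.8]
top 303.5 [201.7 298.9] 0.15 0.0258 [0.3935 0.3312] 0.063 0.031 122.3
top 298.0 [263.7 294.8] 0.15 0.0257 [0.4031 0.1831] 0.061 0.031 168.4
top 286.0 [256.1 246.2] 0.14 0.0258 [0.5199 0.2027] 0.063 0.031 68.1
top 300.0 [206.  248.5] 0.15 0.0259 [0.5145 0.3234] 0.06 0.032 154.6
top 288.0 [246.1 195.2] 0.15 0.026 [0.645  0.2283] 0.061 0.032 117.1
```

>>> {"name": "carry_out", "arguments": {"grip": [1,1,1,1,1,1], "slide": [[-14,3,40],[-13,2,40],[0,0,40],[0,0,30],[0,0,0],[0,0,0]], "twist": [[-0.007,0,0.013],[0,0,0],[0,0,0],[0,0,0],[0,0,0],[0,0,0]]}}

```text
time_s: 1.95
position: [0.397, 0.3329, 0.0638]
tcp_rot: [[-0.543, 0.84, 0.006], [0.84, 0.543, 0.003], [-0.001, 0.007, -1.0]]
force: [0.2, -0.2, 0.4]
opening: 1.0
```

```bash
python3 - <<'E'
from h import *
plan(.3935,.3313,.005,32.3)
E
```

```text
pos [0.397  0.3329 0.0638] yaw 32.9 open 1.00 F [ 0.1623 -0.2498  0.354 ] t 1.95 q [ 28.  36. 105.  -0.  38.  -5.]
 twist rad [0.007 0.001 0.01 ] -> shift after turn mm [ 0.5 -3.8 58.8]  (before turn) [ 0.6 -4.2 58.8]
```

>>> {"name": "carry_out", "arguments": {"grip": [1,1,1,1,-1,-1,-1,-1,-1,-1], "slide": [[0,-4,20],[0,0,20],[0,0,14],[0,0,4],[0,0,0],[0,0,0],[0,0,0],[0,0,0],[0,0,0],[0,0,0]], "twist": [[0,0,0.01],[0,0,0],[0,0,0],[0,0,0],[0,0,0],[0,0,0],[0,0,0],[0,0,0],[0,0,0],[0,0,0]]}}

```text
time_s: 2.95
position: [0.4022, 0.3366, 0.017]
tcp_rot: [[-0.541, 0.841, 0.028], [0.841, 0.54, 0.014], [-0.003, 0.031, -1.0]]
force: [-1.4, -1.2, -0.0]
opening: 0.541
```

```bash
python3 - <<'E'
from h import *
print(tr(-45,0)*0, tr(-.045,-.056))
x,y=tr(-.045,-.056)
plan(x,y,.25,85.5)
E
```

```text
[-0.  0.] [ 0.5087 -0.1123]
pos [0.4022 0.3366 0.017 ] yaw 32.7 open 0.54 F [-1.3909 -1.1729 -0.0132] t 2.95 q [ 28.  42. 106.  -0.  31.  -5.]
 twist rad [ 0.027  0.017 -0.921] -> shift after turn mm [-141.4 -439.2 -233. ]  (before turn) [-436.  -145.8 -236.3]
```

>>> {"name": "carry_out", "arguments": {"grip": [-1,-1,-1], "slide": [[0,0,0],[0,0,0],[0,0,0]], "twist": [[0,0,0],[0,0,0],[0,0,0]]}}

```text
time_s: 3.25
position: [0.4018, 0.3364, 0.017]
tcp_rot: [[-0.541, 0.841, 0.027], [0.841, 0.541, 0.014], [-0.003, 0.03, -1.0]]
force: [0.1, 0.6, 0.7]
opening: 0.339
```

```bash
python3 - <<'E'
from h import *
plan(.3935,.3313,.005,32.3)
c=snap('scene','sc2')
cv2.imwrite('pics/sc2c.png',cv2.resize(cv2.cvtColor(c['color'][180:330,340:540],cv2.COLOR_RGB2BGR),None,fx=4,fy=4))
E
```

```text
pos [0.4018 0.3364 0.017 ] yaw 32.7 open 0.34 F [0.1477 0.6066 0.6883] t 3.25 q [ 28.  42. 106.  -0.  31.  -5.]
 twist rad [0.03  0.003 0.008] -> shift after turn mm [ 0.1 -9.7 12. ]  (before turn) [  0.3 -10.1  11.7]
```

View pics/sc2c.png

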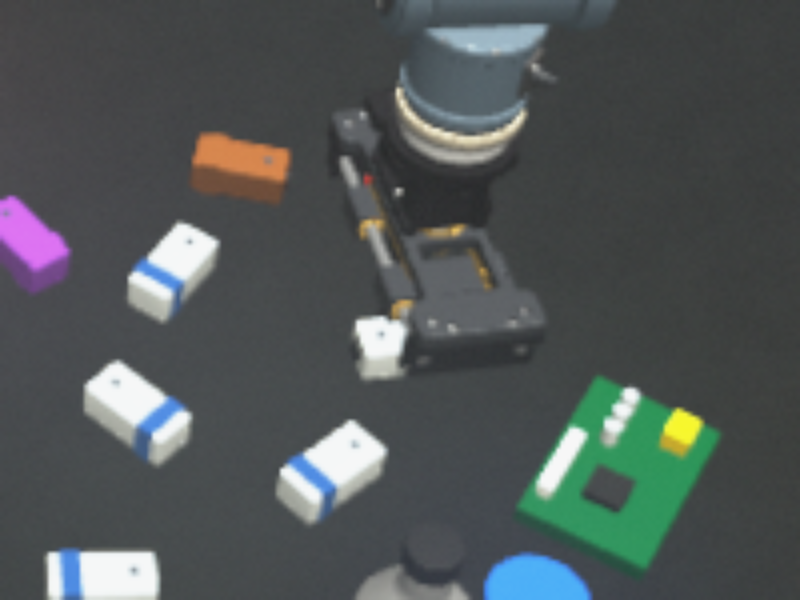

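The crop shows the gripper closed on the housing (opening 0.34 = 30 mm wide) at about (380,345), but 12 mm too high. I'll open, go lower and grip again.

>>> {"name": "carry_out", "arguments": {"grip": [0.5,0.5,0.5,0.5,0.5,0.5,0.5], "slide": [[0,0,0],[0,0,0],[0,0,0],[0,-4,0],[0,-4,5],[0,-1,5],[0,0,2]], "twist": [[0,0,0],[0,0,0],[0,0,0],[0.03,0,0],[0,0,0.008],[0,0,0],[0,0,0]]}}

```text
time_s: 4.0
position: [0.3941, 0.3313, 0.0039]
tcp_rot: [[-0.533, 0.846, 0.002], [0.846, 0.533, -0.002], [-0.003, 0.001, -1.0]]
force: [0.3, 0.0, 0.0]
opening: 0.74
```

```bash
python3 - <<'E'
from h import *
plan(.3935,.3313,.005,32.3)
E
```

```text
pos [0.3941 0.3313 0.0039] yaw 32.2 open 0.74 F [0.2715 0.0408 0.005 ] t 4.0 q [ 28.  43. 106.  -0.  31.  -4.]
 twist rad [ 0.001  0.003 -0.001] -> shift after turn mm [ 0.3 -0.5 -1.1]  (before turn) [ 0.3 -0.5 -1.1]
```

Well placed this time. I'll close and lift.

>>> {"name": "carry_out", "arguments": {"grip": [-1,-1,-1,-1,-1,-1,-1,-1], "slide": [[0,0,0],[0,0,0],[0,0,0],[0,0,0],[0,0,0],[0,0,0],[0,0,0],[0,0,0]], "twist": [[0,0,0],[0,0,0],[0,0,0],[0,0,0],[0,0,0],[0,0,0],[0,0,0],[0,0,0]]}}

```text
time_s: 4.8
position: [0.3939, 0.3312, 0.0033]
tcp_rot: [[-0.533, 0.846, 0.002], [0.846, 0.533, -0.002], [-0.003, 0.001, -1.0]]
force: [-0.1, 0.1, -0.9]
opening: 0.344
```

>>> {"name": "carry_out", "arguments": {"grip": [-1,-1,-1,-1,-1,-1,-1,-1,-1,-1,-1,-1], "slide": [[0,0,-40],[0,0,-40],[0,0,-40],[0,0,-40],[0,0,-40],[0,0,-30],[0,0,0],[0,0,0],[0,0,0],[0,0,0],[0,0,0],[0,0,0]], "twist": [[0,0,0],[0,0,0],[0,0,0],[0,0,0],[0,0,0],[0,0,0],[0,0,-0.15],[0,0,-0.15],[0,0,-0.15],[0,0,-0.15],[0,0,-0.15],[0,0,-0.15]]}}

```text
time_s: 6.0
position: [0.3901, 0.3301, 0.2406]
tcp_rot: [[-0.995, 0.103, -0.006], [0.103, 0.995, -0.006], [0.005, -0.007, -1.0]]
force: [0.1, 0.1, -1.2]
opening: 0.343
```

```bash
python3 - <<'E'
from h import *
x,y=tr(-.045,-.056)
plan(x,y,.22,85.5)
E
```

```text
pos [0.3901 0.3301 0.2406] yaw 84.1 open 0.34 F [ 0.1414  0.0812 -1.1774] t 6.0 q [ 28.  20.  97.  -0.  63. -56.]
 twist rad [-0.007 -0.005 -0.024] -> shift after turn mm [-153.  -431.7   20.6]  (before turn) [-163.6 -427.7   22.8]
```

>>> {"name": "carry_out", "arguments": {"grip": [-1,-1,-1,-1,-1,-1,-1,-1,-1,-1,-1,-1], "slide": [[-15,-43,0],[-15,-43,0],[-15,-43,0],[-15,-43,0],[-15,-43,0],[-15,-43,0],[-15,-43,0],[-15,-43,0],[-15,-43,0],[-10,-20,0],[0,0,0],[0,0,0]], "twist": [[0,0,-0.024],[0,0,0],[0,0,0],[0,0,0],[0,0,0],[0,0,0],[0,0,0],[0,0,0],[0,0,0],[0,0,0],[0,0,0],[0,0,0]]}}

```text
time_s: 7.2
position: [0.5043, -0.1012, 0.2402]
tcp_rot: [[-0.997, 0.07, -0.008], [0.071, 0.998, -0.004], [0.008, -0.005, -1.0]]
force: [-0.8, 0.6, -0.7]
opening: 0.339
```

```bash
python3 - <<'E'
from h import *
x,y=tr(-.045,-.056)
plan(x,y,.125,85.5)
E
```

```text
pos [ 0.5043 -0.1012  0.2402] yaw 86.0 open 0.34 F [-0.7734  0.5593 -0.654 ] t 7.2 q [ -24.   21.   96.   -0.   63. -109.]
 twist rad [-0.005 -0.008  0.008] -> shift after turn mm [ -5.3 -10.7 115.2]  (before turn) [ -6.1 -10.2 115.2]
```

>>> {"name": "carry_out", "arguments": {"grip": [-1,-1,-1,-1,-1,-1,-1], "slide": [[-3,-5,25],[-3,-5,25],[0,0,25],[0,0,15],[0,0,5],[0,0,0],[0,0,0]], "twist": [[-0.005,-0.008,0.008],[0,0,0],[0,0,0],[0,0,0],[0,0,0],[0,0,0],[0,0,0]]}}

```text
time_s: 7.9
position: [0.5062, -0.1021, 0.1438]
tcp_rot: [[-0.998, 0.069, -0.001], [0.069, 0.998, 0.003], [0.002, 0.003, -1.0]]
force: [-0.1, 0.6, -0.4]
opening: 0.34
```

```bash
python3 - <<'E'
from h import *
x,y=tr(-.045,-.056)
plan(x,y,.123,85.5)
snap('top','top3')
snap('scene','sc3')
E
```

```text
pos [ 0.5062 -0.1021  0.1438] yaw 86.0 open 0.34 F [-0.109   0.5881 -0.3849] t 7.9 q [ -24.   29.  102.    0.   50. -110.]
 twist rad [ 0.003 -0.002  0.009] -> shift after turn mm [ -3.3 -10.   20.8]  (before turn) [ -3.3 -10.1  20.8]
```

View pics/sc3.png

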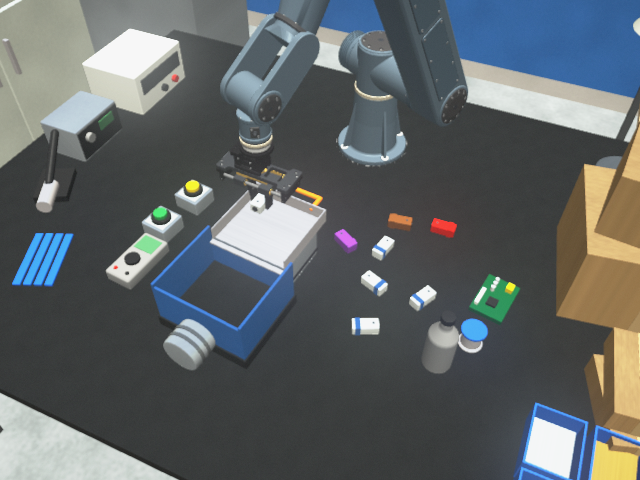

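The picture shows the gripper with the housing over the back of the tray at (258,203). The rest of the scene hasn't changed. I'll lower and release.

>>> {"name": "carry_out", "arguments": {"grip": [-1,-1,-1,-1,0,0,0,0,0,0,0,0], "slide": [[-3,-10,8],[0,0,8],[0,0,5],[0,0,0],[0,0,0],[0,0,0],[0,0,0],[0,0,-15],[0,0,-40],[0,0,-40],[0,0,-20],[0,0,0]], "twist": [[0,0,0.009],[0,0,0],[0,0,0],[0,0,0],[0,0,0],[0,0,0],[0,0,0],[0,0,0],[0,0,0],[0,0,0],[0,0,0],[0,0,0]]}}

```text
time_s: 9.2
position: [0.51, -0.1145, 0.2421]
tcp_rot: [[-0.997, 0.08, 0.003], [0.08, 0.997, 0.002], [-0.002, 0.002, -1.0]]
force: [0.1, 0.0, -0.5]
opening: 0.501
```

```bash
python3 - <<'E'
from h import *
c=snap('top','top4')
for o in whites(c): print('top',o['area'],o['px'],o['blue'],o['z'],o['xy'],round(o['len'],3),round(o['wid'],3),round(o['ang'],1))
plan(.4031,.1831,.2,78.4)
E
```

```text
top 297.0 [263.8 294.9] 0.14 0.0256 [0.4031 0.1829] 0.061 0.032 168.4
top 84.0 [154.5 272.8] 0.0 0.0204 [0.456  0.4457] 0.051 0.012 171.4
top 287.5 [256.1 246.2] 0.14 0.0256 [0.5199 0.2027] 0.063 0.031 68.1
top 298.0 [206.2 248.6] 0.15 0.0257 [0.5143 0.3229] 0.06 0.033 154.6
top 294.5 [246.1 195.2] 0.15 0.0254 [0.645  0.2283] 0.061 0.032 117.1
pos [ 0.5092 -0.1141  0.2408] yaw 85.4 open 0.50 F [-0.6887 -1.5568  0.068 ] t 9.25 q [ -25.   21.   96.    0.   64. -110.]
 twist rad [0.003 0.    0.123] -> shift after turn mm [163.7 269.8  40.8]  (before turn) [129.5 287.7  41.5]
```

>>> {"name": "carry_out", "arguments": {"grip": [0.4,0.4,0.4,0.4,0.4,0.4,0.4,0.4,0.4,0.4], "slide": [[18,41,0],[18,41,0],[18,41,0],[18,41,0],[18,41,0],[18,41,0],[18,35,0],[0,0,0],[0,0,0],[0,0,0]], "twist": [[0,0,0],[0,0,0],[0,0,0],[0,0,0],[0,0,0],[0,0,0],[0,0,0],[0,0,0.123],[0,0,0],[0,0,0]]}}

```text
time_s: 10.25
position: [0.3942, 0.185, 0.2271]
tcp_rot: [[-0.978, 0.206, -0.023], [0.206, 0.979, 0.001], [0.023, -0.004, -1.0]]
force: [0.0, 0.3, -0.2]
opening: 0.699
```

```bash
python3 - <<'E'
from h import *
plan(.4031,.1830,.06,78.4)
E
```

```text
pos [0.3942 0.185  0.2271] yaw 78.1 open 0.70 F [ 0.0048  0.3013 -0.1878] t 10.25 q [ 10.  16. 107.   0.  59. -68.]
 twist rad [-0.004 -0.023 -0.005] -> shift after turn mm [ -9.1  -0.1 167.1]  (before turn) [-12.9   0.6 166.9]
```

>>> {"name": "carry_out", "arguments": {"grip": [0.4,0.4,0.4,0.4,0.4,0.4,0.4], "slide": [[-9,0,35],[0,0,35],[0,0,35],[0,0,35],[0,0,20],[0,0,0],[0,0,0]], "twist": [[-0.004,-0.023,-0.005],[0,0,0],[0,0,0],[0,0,0],[0,0,0],[0,0,0],[0,0,0]]}}

```text
time_s: 10.95
position: [0.4082, 0.1777, 0.0602]
tcp_rot: [[-0.98, 0.199, 0.005], [0.199, 0.98, 0.0], [-0.004, 0.001, -1.0]]
force: [0.3, -0.5, 0.7]
opening: 0.695
```

```bash
python3 - <<'E'
from h import *
plan(.4031,.1830,.005,78.4)
E
```

```text
pos [0.4082 0.1777 0.0602] yaw 78.5 open 0.70 F [ 0.2896 -0.4963  0.7084] t 10.95 q [  9.  34. 115.  -0.  30. -69.]
 twist rad [0.001 0.004 0.002] -> shift after turn mm [ 6.1  4.2 55.2]  (before turn) [ 6.3  4.1 55.1]
```

>>> {"name": "carry_out", "arguments": {"grip": [0.4,0.4,0.4,0.4,0.4], "slide": [[6,4,15],[0,0,15],[0,0,15],[0,0,8],[0,0,0]], "twist": [[0,0.004,0],[0,0,0],[0,0,0],[0,0,0],[0,0,0]]}}

```text
time_s: 11.45
position: [0.4097, 0.1821, 0.0109]
tcp_rot: [[-0.98, 0.199, 0.014], [0.199, 0.98, 0.003], [-0.013, 0.006, -1.0]]
force: [-0.9, 0.8, 0.3]
opening: 0.695
```

```bash
python3 - <<'E'
from h import *
plan(.4031,.1830,.005,78.4)
E
```

```text
pos [0.4097 0.1821 0.0109] yaw 78.5 open 0.70 F [-0.9285  0.826   0.2879] t 11.45 q [ 10.  40. 116.   0.  22. -69.]
 twist rad [0.006 0.013 0.002] -> shift after turn mm [ 6.6 -0.5  5.9]  (before turn) [ 6.7 -0.5  5.8]
```

>>> {"name": "carry_out", "arguments": {"grip": [0.4,0.4,-1,-1,-1,-1,-1,-1,-1], "slide": [[5,0,5],[1,0,1],[0,0,0],[0,0,0],[0,0,0],[0,0,0],[0,0,0],[0,0,0],[0,0,0]], "twist": [[0.006,0.013,0],[0,0,0],[0,0,0],[0,0,0],[0,0,0],[0,0,0],[0,0,0],[0,0,0],[0,0,0]]}}

```text
time_s: 12.35
position: [0.4054, 0.1837, 0.0073]
tcp_rot: [[-0.98, 0.198, 0.004], [0.198, 0.98, 0.0], [-0.004, 0.001, -1.0]]
force: [-0.3, -0.3, -0.1]
opening: 0.342
```

>>> {"name": "carry_out", "arguments": {"grip": [-1,-1,-1,-1,-1,-1,-1], "slide": [[0,0,-40],[0,0,-40],[0,0,-40],[0,0,-40],[0,0,-40],[0,0,-30],[0,0,0]], "twist": [[0,0,0],[0,0,0],[0,0,0],[0,0,0],[0,0,0],[0,0,-0.123],[0,0,0]]}}

```text
time_s: 13.05
position: [0.4032, 0.1832, 0.2416]
tcp_rot: [[-0.997, 0.073, -0.008], [0.073, 0.997, -0.002], [0.008, -0.002, -1.0]]
force: [-0.1, 0.6, -1.4]
opening: 0.344
```

```bash
python3 - <<'E'
from h import *
x,y=tr(-.045,0.002)
plan(x,y,.22,85.5)
E
```

```text
pos [0.4032 0.1832 0.2416] yaw 85.8 open 0.34 F [-0.0813  0.6119 -1.3824] t 13.05 q [ 10.  15. 105.  -0.  60. -76.]
 twist rad [-0.002 -0.008  0.006] -> shift after turn mm [-128.4 -228.3   21.6]  (before turn) [-127.3 -228.9   21.1]
```

>>> {"name": "carry_out", "arguments": {"grip": [-1,-1,-1,-1,-1,-1,-1,-1,-1,-1,-1], "slide": [[-21,-38,0],[-21,-38,0],[-21,-38,0],[-21,-38,0],[-21,-38,0],[-21,-30,0],[0,0,0],[0,0,25],[0,0,25],[0,0,20],[0,0,0]], "twist": [[-0.002,-0.008,0.006],[0,0,0],[0,0,0],[0,0,0],[0,0,0],[0,0,0],[0,0,0],[0,0,0],[0,0,0],[0,0,0],[0,0,0]]}}

```text
time_s: 14.15
position: [0.5051, -0.0514, 0.1569]
tcp_rot: [[-0.996, 0.091, -0.018], [0.091, 0.996, 0.007], [0.019, 0.005, -1.0]]
force: [-0.8, 0.4, -1.0]
opening: 0.342
```

```bash
python3 - <<'E'
from h import *
x,y=tr(-.045,0.002)
plan(x,y,.123,85.5)
E
```

```text
pos [ 0.5051 -0.0514  0.1569] yaw 84.8 open 0.34 F [-0.7596  0.4085 -1.0065] t 14.15 q [ -18.   27.  102.    0.   52. -103.]
 twist rad [ 0.006 -0.019 -0.012] -> shift after turn mm [-8.4 -2.4 33.9]  (before turn) [-9.1 -2.5 33.8]
```

>>> {"name": "carry_out", "arguments": {"grip": [-1,-1,-1,-1,-1,0,0,0,0,0,0,0], "slide": [[-8,-2,12],[0,0,10],[0,0,8],[0,0,3],[0,0,0],[0,0,0],[0,0,0],[0,0,0],[0,0,-30],[0,0,-40],[0,0,-40],[0,0,0]], "twist": [[0.006,-0.019,-0.012],[0,0,0],[0,0,0],[0,0,0],[0,0,0],[0,0,0],[0,0,0],[0,0,0],[0,0,0],[0,0,0],[0,0,0],[0,0,0]]}}

```text
time_s: 15.35
position: [0.511, -0.0518, 0.2372]
tcp_rot: [[-0.997, 0.08, -0.005], [0.08, 0.997, 0.001], [0.005, 0.001, -1.0]]
force: [0.5, -0.4, 0.7]
opening: 0.5
```

```bash
python3 - <<'E'
from h import *
c=snap('top','top5')
for o in whites(c): print('top',o['area'],o['px'],o['blue'],o['z'],o['xy'],round(o['len'],3),round(o['wid'],3),round(o['ang'],1))
plan(.5199,.2027,.22,158.1)
E
```

```text
top 83.0 [154.7 272.7] 0.0 0.0212 [0.4561 0.4454] 0.052 0.012 170.4
top 287.0 [256.1 246.2] 0.14 0.0254 [0.5199 0.2027] 0.063 0.031 68.1
top 302.0 [206.2 248.6] 0.13 0.0251 [0.5143 0.3229] 0.06 0.033 154.6
top 297.5 [246.2 195.4] 0.15 0.0256 [0.6445 0.2281] 0.061 0.033 117.1
pos [ 0.5093 -0.0513  0.2349] yaw 85.4 open 0.50 F [-0.2993 -0.2814 -0.0884] t 15.4 q [ -18.   21.   97.   -0.   63. -104.]
 twist rad [ 0.008 -0.007 -1.269] -> shift after turn mm [-239.6   84.9   14.9]  (before turn) [  9.7 254.   15.5]
```

View pics/top5.png

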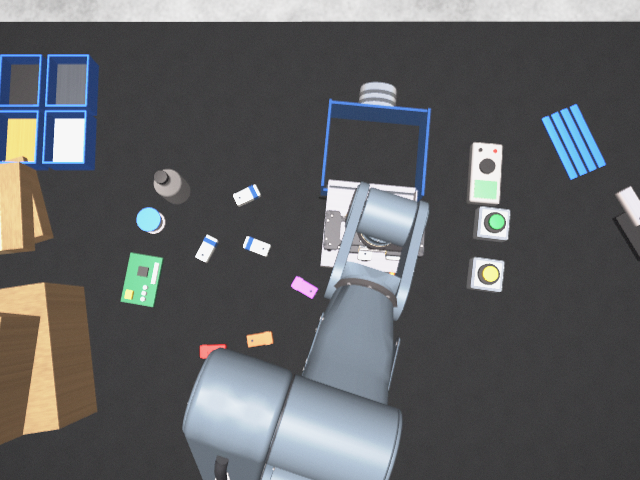

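The picture shows the arm over the tray. Three housings are still on the bench at (256,246), (206,249) and (246,195), not moved. Next is the one at (256,246).

>>> {"name": "carry_out", "arguments": {"grip": [0.6,0.6,0.6,0.6,0.6,0.6,0.6,0.6], "slide": [[0,42,0],[0,42,0],[2,42,0],[2,42,0],[2,42,0],[2,35,0],[0,0,0],[0,0,0]], "twist": [[0,0,0],[0,0,0],[0,0,0],[0,0,0],[0,0,0],[0,0,0],[0,0,-0.15],[0,0,-0.15]]}}

```text
time_s: 16.2
position: [0.5168, 0.2013, 0.2249]
tcp_rot: [[-0.977, -0.214, -0.025], [-0.214, 0.977, 0.001], [0.024, 0.007, -1.0]]
force: [-0.2, -0.8, 0.1]
opening: 0.798
```

>>> {"name": "carry_out", "arguments": {"grip": [0.6,0.6,0.6,0.6,0.6,0.6,0.6,0.6], "slide": [[0,0,0],[0,0,0],[0,0,0],[0,0,0],[0,0,0],[0,0,0],[0,0,0],[0,0,0]], "twist": [[0,0,-0.15],[0,0,-0.15],[0,0,-0.15],[0,0,-0.15],[0,0,-0.15],[0,0,-0.15],[0,0,0],[0,0,0]]}}

```text
time_s: 17.0
position: [0.5076, 0.2013, 0.2115]
tcp_rot: [[-0.444, -0.894, -0.05], [-0.895, 0.445, -0.003], [0.025, 0.044, -0.999]]
force: [0.7, 0.4, 0.2]
opening: 0.801
```

```bash
python3 - <<'E'
from h import *
plan(.5199,.2027,.06,158.1)
E
```

```text
pos [0.5076 0.2013 0.2115] yaw 153.5 open 0.80 F [0.6742 0.3891 0.1546] t 17.0 q [  10.   26.   92.    0.   65. -144.]
 twist rad [ 0.045 -0.023 -0.079] -> shift after turn mm [ -5.9 -10.9 151.5]  (before turn) [-10.5 -17.  150.7]
```

>>> {"name": "carry_out", "arguments": {"grip": [0.6,0.6,0.6,0.6,0.6,0.6,0.6,0.6], "slide": [[0,0,0],[-3,-6,30],[-3,-5,30],[0,0,30],[0,0,30],[0,0,20],[0,0,0],[0,0,0]], "twist": [[0.045,-0.023,-0.079],[0,0,0],[0,0,0],[0,0,0],[0,0,0],[0,0,0],[0,0,0],[0,0,0]]}}

```text
time_s: 17.8
position: [0.5207, 0.2027, 0.065]
tcp_rot: [[-0.39, -0.921, 0.001], [-0.921, 0.39, -0.0], [-0.0, -0.001, -1.0]]
force: [0.7, 0.9, 0.4]
opening: 0.8
```

```bash
python3 - <<'E'
from h import *
plan(.5199,.2027,.005,158.1)
E
```

```text
pos [0.5207 0.2027 0.065 ] yaw 157.1 open 0.80 F [0.6727 0.8727 0.4113] t 17.8 q [  10.   38.   99.   -0.   43. -147.]
 twist rad [-0.001  0.    -0.018] -> shift after turn mm [ 0.3  0.7 60. ]  (before turn) [ 0.3  0.8 60. ]
```

>>> {"name": "carry_out", "arguments": {"grip": [0.6,0.6,0.6,0.6,0.6,0.6], "slide": [[0,0,15],[0,0,15],[0,0,15],[0,0,10],[0,0,3],[0,0,0]], "twist": [[0,0,-0.018],[0,0,0],[0,0,0],[0,0,0],[0,0,0],[0,0,0]]}}

```text
time_s: 18.4
position: [0.5268, 0.204, 0.0123]
tcp_rot: [[-0.377, -0.926, 0.015], [-0.926, 0.377, 0.002], [-0.008, -0.013, -1.0]]
force: [0.8, 0.8, -0.3]
opening: 0.799
```

```bash
python3 - <<'E'
from h import *
plan(.5199,.2027,.005,158.1)
E
```

```text
pos [0.5268 0.204  0.0123] yaw 157.9 open 0.80 F [ 0.8058  0.8086 -0.3221] t 18.4 q [  10.   44.  100.   -0.   36. -148.]
 twist rad [-0.013  0.008 -0.004] -> shift after turn mm [3.7 5.9 7.3]  (before turn) [3.8 6.  7.1]
```

>>> {"name": "carry_out", "arguments": {"grip": [0.6,0.6,-1,-1,-1,-1,-1,-1,-1,-1], "slide": [[4,6,6],[0,0,2],[0,0,0],[0,0,0],[0,0,0],[0,0,0],[0,0,0],[0,0,0],[0,0,0],[0,0,0]], "twist": [[-0.013,0.008,0],[0,0,0],[0,0,0],[0,0,0],[0,0,0],[0,0,0],[0,0,0],[0,0,0],[0,0,0],[0,0,0]]}}

```text
time_s: 19.4
position: [0.5209, 0.2028, 0.006]
tcp_rot: [[-0.377, -0.926, 0.003], [-0.926, 0.377, 0.0], [-0.001, -0.003, -1.0]]
force: [-0.6, 0.6, -0.4]
opening: 0.338
```

>>> {"name": "carry_out", "arguments": {"grip": [-1,-1,-1,-1,-1,-1,-1,-1,-1,-1,-1,-1], "slide": [[0,0,-40],[0,0,-40],[0,0,-40],[0,0,-40],[0,0,-40],[0,0,-30],[0,0,0],[0,0,0],[0,0,0],[0,0,0],[0,0,0],[0,0,0]], "twist": [[0,0,0],[0,0,0],[0,0,0],[0,0,0],[0,0,0],[0,0,0.15],[0,0,0.15],[0,0,0.15],[0,0,0.15],[0,0,0.15],[0,0,0.15],[0,0,0.15]]}}

```text
time_s: 20.6
position: [0.5172, 0.2021, 0.2425]
tcp_rot: [[-0.992, -0.127, -0.006], [-0.127, 0.992, -0.001], [0.006, -0.001, -1.0]]
force: [-0.1, 1.3, -1.4]
opening: 0.341
```

```bash
python3 - <<'E'
from h import *
x,y=tr(-.045,0.058)
plan(x,y,.22,85.5)
E
```

```text
pos [0.5172 0.2021 0.2425] yaw 97.3 open 0.34 F [-0.1467  1.279  -1.3825] t 20.6 q [ 10.  24.  91.  -0.  66. -87.]
 twist rad [-0.001 -0.006  0.206] -> shift after turn mm [ -16.2 -200.1   22.5]  (before turn) [  24.9 -199.2   22.7]
```

```bash
cat >> h.py <<'E'
def trayblobs(c):
    P=pts(c);ct,st=np.cos(TY),np.sin(TY);dx=P[...,0]-TC[0];dy=P[...,1]-TC[1]
    X=ct*dx+st*dy;Y=-st*dx+ct*dy
    m=(abs(X)<.095)&(abs(Y)<.093)&(P[...,2]>.130)&(P[...,2]<.165)
    n,l,s,ce=cv2.connectedComponentsWithStats(m.astype(np.uint8))
    for i in range(1,n):
        if s[i,4]>40: print('in tray',s[i,4],ce[i],'tray xy %.3f %.3f z %.3f'%(np.median(X[l==i]),np.median(Y[l==i]),np.median(P[...,2][l==i])-.116))
E
python3 - <<'E'
from h import *
c=snap('top','top6'); trayblobs(c)
cv2.imwrite('pics/c6.png',cv2.resize(cv2.cvtColor(c['color'][90:310,300:520],cv2.COLOR_RGB2BGR),None,fx=2.7,fy=2.7))
for o in whites(c): print('top',o['area'],o['px'],o['blue'],o['z'],o['xy'],round(o['len'],3),round(o['wid'],3),round(o['ang'],1))
E
```

```text
in tray 386 [364.9819 246.1813] tray xy -0.051 0.005 z 0.025
in tray 388 [392.9716 245.7809] tray xy -0.045 -0.056 z 0.026
top 82.5 [154.7 272.7] 0.0 0.0208 [0.4561 0.4452] 0.052 0.012 171.4
top 93.0 [263.5 188.1] 0.44 0.027 [0.6624 0.186 ] 0.031 0.022 18.6
```

View pics/c6.png

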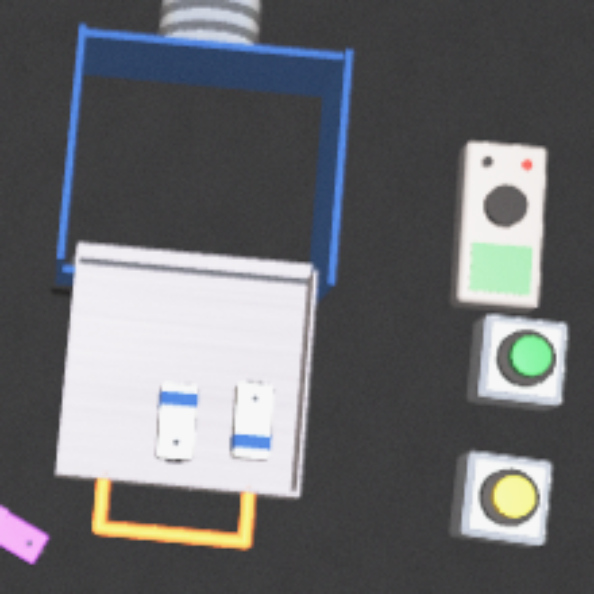

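The crop shows two housings in the tray, at (177,420) and (253,420). In the full top view a housing end is visible at (263,188), so the one that was at (246,195) has probably been knocked. I'll re-measure it once this one is placed.

>>> {"name": "carry_out", "arguments": {"grip": [-1,-1,-1,-1,-1,-1,-1,-1,-1,-1,-1], "slide": [[0,0,0],[0,0,0],[-3,-38,0],[-3,-38,0],[-3,-38,0],[-3,-38,0],[-3,-32,0],[0,0,0],[0,0,25],[0,0,25],[0,0,15]], "twist": [[0,0,0.1],[0,0,0.1],[0,0,0],[0,0,0],[0,0,0],[0,0,0],[0,0,0],[0,0,0],[0,0,0],[0,0,0],[0,0,0]]}}

```text
time_s: 21.75
position: [0.5179, 0.0123, 0.1763]
tcp_rot: [[-0.998, 0.055, -0.002], [0.055, 0.998, -0.001], [0.002, -0.001, -1.0]]
force: [-1.4, 0.9, -0.9]
opening: 0.343
```

```bash
python3 - <<'E'
from h import *
x,y=tr(-.045,0.06)
plan(x,y,.123,85.5)
E
```

```text
pos [0.5179 0.0123 0.1763] yaw 86.9 open 0.34 F [-1.4064  0.9187 -0.8525] t 21.75 q [-11.  26. 100.  -0.  54. -98.]
 twist rad [-0.001 -0.002  0.024] -> shift after turn mm [-0.6 -8.9 53.3]  (before turn) [-0.5 -8.9 53.3]
```

>>> {"name": "carry_out", "arguments": {"grip": [-1,-1,-1,-1,-1,-1], "slide": [[0,-9,0],[0,0,15],[0,0,12],[0,0,8],[0,0,0],[0,0,0]], "twist": [[0,0,0.024],[0,0,0],[0,0,0],[0,0,0],[0,0,0],[0,0,0]]}}

```text
time_s: 22.35
position: [0.5168, 0.0043, 0.1399]
tcp_rot: [[-0.997, 0.075, -0.004], [0.075, 0.997, -0.0], [0.004, -0.001, -1.0]]
force: [0.0, 0.8, -1.2]
opening: 0.338
```

```bash
python3 - <<'E'
from h import *
x,y=tr(-.045,0.06)
plan(x,y,.123,85.5)
E
```

```text
pos [0.5168 0.0043 0.1399] yaw 85.7 open 0.34 F [ 0.0235  0.7624 -1.1622] t 22.35 q [-12.  29. 102.  -0.  49. -98.]
 twist rad [-0.001 -0.004  0.004] -> shift after turn mm [-1.1 -0.8 16.9]  (before turn) [-1.2 -0.8 16.9]
```

>>> {"name": "carry_out", "arguments": {"grip": [-1,-1,-1,-0.2,-0.2,-0.2,-0.2,-0.2,0,0.5,0.5,0.5], "slide": [[-1,-1,10],[0,0,6],[0,0,0],[0,0,0],[0,0,0],[0,0,0],[0,0,-20],[0,0,-40],[0,0,-40],[-20,40,-20],[-20,40,0],[-20,40,0]], "twist": [[0,0,0],[0,0,0],[0,0,0],[0,0,0],[0,0,0],[0,0,0],[0,0,0],[0,0,0],[0,0,0],[0,0,0],[0,0,0],[0,0,0]]}}

```text
time_s: 23.55
position: [0.5888, 0.1163, 0.2508]
tcp_rot: [[-0.996, 0.084, -0.0], [0.084, 0.996, -0.002], [-0.0, -0.002, -1.0]]
force: [0.7, -0.8, -0.6]
opening: 0.674
```

```bash
python3 - <<'E'
from h import *
c=snap('top','top7'); trayblobs(c)
for o in whites(c): print('top',o['area'],o['px'],o['blue'],o['z'],o['xy'],round(o['len'],3),round(o['wid'],3),round(o['ang'],1))
c=snap('scene','sc7')
for o in whites(c): print('sc',o['area'],o['px'],o['blue'],o['z'],o['xy'],round(o['len'],3),round(o['wid'],3),round(o['ang'],1))
plan(.5143,.323,.22,64.6)
E
```

```text
in tray 377 [340.4934 241.6499] tray xy -0.045 0.060 z 0.026
in tray 387 [364.9871 246.124 ] tray xy -0.051 0.005 z 0.025
in tray 385 [392.9818 245.7169] tray xy -0.045 -0.057 z 0.026
top 87.0 [154.7 272.7] 0.0 0.0211 [0.4561 0.4454] 0.052 0.012 170.4
top 297.0 [206.  248.5] 0.15 0.0259 [0.5145 0.3234] 0.06 0.032 154.6
sc 122.5 [471.  343.2] 0.16 0.0277 [0.602  0.4606] 0.043 0.034 100.6
sc 351.5 [354. 323.] 0.16 0.0255 [0.6591 0.2052] 0.064 0.038 114.5
sc 312.0 [422.2 296.4] 0.14 0.0256 [0.5222 0.3234] 0.075 0.039 153.3
pos [0.5909 0.1198 0.2504] yaw 85.5 open 0.72 F [ 0.0334 -0.1376 -0.1222] t 23.65 q [  1.  27.  84.   0.  69. -85.]
 twist rad [0.002 0.003 0.365] -> shift after turn mm [156.4 150.7  30.4]  (before turn) [ 92.4 196.6  30.3]
```

View pics/sc7.png

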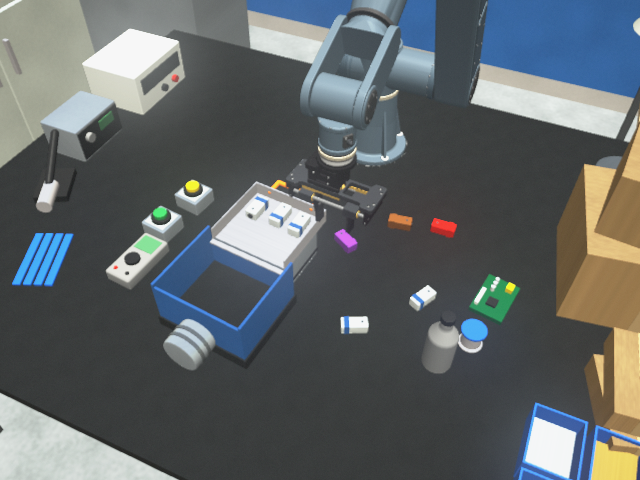

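View pics/top7.png

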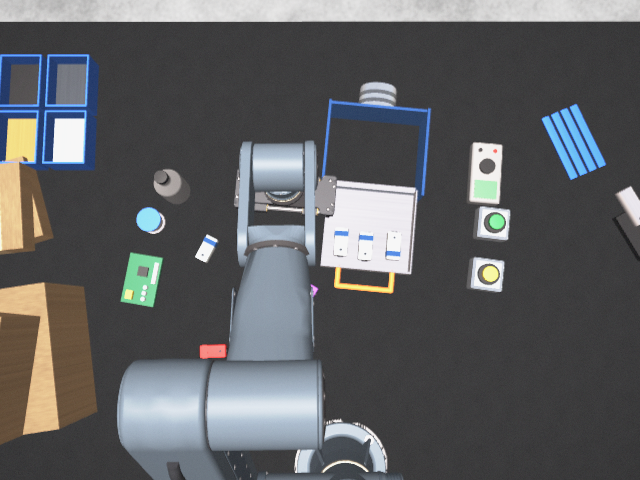

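Three housings are in the tray at tray x -0.045 to -0.051 and y -0.057, 0.005 and 0.060. The scene view shows the knocked one at (354,323). Next is the housing at top (206,248).

>>> {"name": "carry_out", "arguments": {"grip": [0.7,0.7,0.7,0.7,0.7,0.7,0.7,0.7,0.7,0.7], "slide": [[18,39,0],[18,39,0],[18,39,0],[18,39,0],[14,30,0],[0,0,10],[0,0,10],[0,0,0],[0,0,0],[0,0,0]], "twist": [[0,0,0],[0,0,0],[0,0,0],[0,0,0],[0,0,0],[0,0,0.13],[0,0,0.13],[0,0,0.1],[0,0,0],[0,0,0]]}}

```text
time_s: 24.65
position: [0.5147, 0.3147, 0.2286]
tcp_rot: [[-0.901, 0.434, 0.002], [0.434, 0.901, -0.004], [-0.003, -0.003, -1.0]]
force: [-0.6, -0.4, 0.3]
opening: 0.853
```

```bash
python3 - <<'E'
from h import *
plan(.5145,.3234,.06,64.6)
c=snap('top','top8')
for o in whites(c): print('top',o['area'],o['px'],o['blue'],o['z'],o['xy'],round(o['len'],3),round(o['wid'],3),round(o['ang'],1))
E
```

```text
pos [0.5147 0.3147 0.2286] yaw 64.3 open 0.85 F [-0.6484 -0.3827  0.2909] t 24.65 q [ 21.  28.  85.  -0.  67. -43.]
 twist rad [-0.003  0.003 -0.005] -> shift after turn mm [  3.9   7.7 168.6]  (before turn) [  4.5   8.2 168.6]
top 292.0 [256.1 192.2] 0.14 0.0254 [0.6524 0.2041] 0.061 0.032 117.1
```

>>> {"name": "carry_out", "arguments": {"grip": [0.7,0.7,0.7,0.7,0.7,0.7,0.7], "slide": [[4,8,35],[0,0,35],[0,0,35],[0,0,30],[0,0,20],[0,0,0],[0,0,0]], "twist": [[-0.003,0.003,-0.005],[0,0,0],[0,0,0],[0,0,0],[0,0,0],[0,0,0],[0,0,0]]}}

```text
time_s: 25.4
position: [0.5212, 0.323, 0.0733]
tcp_rot: [[-0.906, 0.423, 0.011], [0.423, 0.906, 0.004], [-0.009, 0.008, -1.0]]
force: [0.1, -0.2, -0.2]
opening: 0.85
```

```bash
python3 - <<'E'
from h import *
plan(.5145,.3234,.005,64.6)
E
```

```text
pos [0.5212 0.323  0.0733] yaw 65.0 open 0.85 F [ 0.1129 -0.206  -0.2059] t 25.4 q [ 21.  40.  91.  -0.  48. -44.]
 twist rad [0.008 0.009 0.006] -> shift after turn mm [ 6.2 -2.5 68.3]  (before turn) [ 6.8 -3.  68.2]
```

>>> {"name": "carry_out", "arguments": {"grip": [0.7,0.7,0.7,0.7,0.7,0.7,0.7], "slide": [[6,-3,18],[2,-1,18],[2,-1,15],[1,0,10],[0,0,5],[0,0,2],[0,0,0]], "twist": [[0.008,0.009,0.006],[0,0,0],[0,0,0],[0,0,0],[0,0,0],[0,0,0],[0,0,0]]}}

```text
time_s: 26.1
position: [0.5129, 0.325, 0.0069]
tcp_rot: [[-0.904, 0.428, 0.01], [0.428, 0.904, 0.005], [-0.007, 0.008, -1.0]]
force: [0.2, 0.6, 0.9]
opening: 0.846
```

```bash
python3 - <<'E'
from h import *
plan(.5145,.3234,.005,64.6)
E
```

```text
pos [0.5129 0.325  0.0069] yaw 64.6 open 0.85 F [0.1951 0.595  0.8971] t 26.1 q [ 22.  46.  93.   0.  40. -43.]
 twist rad [0.008 0.007 0.001] -> shift after turn mm [-2.1 -0.8  1.9]  (before turn) [-2.1 -0.8  1.9]
```

>>> {"name": "carry_out", "arguments": {"grip": [0.7,-1,-1,-1,-1,-1,-1,-1,-1,-1], "slide": [[0,0,2],[0,0,0],[0,0,0],[0,0,0],[0,0,0],[0,0,0],[0,0,0],[0,0,0],[0,0,0],[0,0,0]], "twist": [[0.008,0.007,0],[0,0,0],[0,0,0],[0,0,0],[0,0,0],[0,0,0],[0,0,0],[0,0,0],[0,0,0],[0,0,0]]}}

```text
time_s: 27.1
position: [0.5148, 0.3257, 0.0071]
tcp_rot: [[-0.904, 0.428, 0.003], [0.428, 0.904, 0.002], [-0.002, 0.003, -1.0]]
force: [-0.2, 0.5, 0.5]
opening: 0.341
```

>>> {"name": "carry_out", "arguments": {"grip": [-1,-1,-1,-1,-1,-1,-1,-1,-1,-1], "slide": [[0,0,-40],[0,0,-40],[0,0,-40],[0,0,-40],[0,0,-40],[0,0,-30],[0,0,0],[0,0,0],[0,0,0],[0,0,0]], "twist": [[0,0,0],[0,0,0],[0,0,0],[0,0,0],[0,0,0],[0,0,0],[0,0,-0.13],[0,0,-0.13],[0,0,-0.1],[0,0,0]]}}

```text
time_s: 28.1
position: [0.5118, 0.3245, 0.2433]
tcp_rot: [[-0.998, 0.069, -0.005], [0.069, 0.998, -0.001], [0.005, -0.001, -1.0]]
force: [-0.4, -0.1, -0.9]
opening: 0.34
```

```bash
python3 - <<'E'
from h import *
x,y=tr(.025,-0.035)
plan(x,y,.22,85.5)
E
```

```text
pos [0.5118 0.3245 0.2433] yaw 86.0 open 0.34 F [-0.3956 -0.0958 -0.901 ] t 28.1 q [ 22.  28.  83.   0.  69. -64.]
 twist rad [-0.001 -0.005  0.009] -> shift after turn mm [-101.2 -414.7   23.3]  (before turn) [ -97.6 -415.6   23.3]
```

>>> {"name": "carry_out", "arguments": {"grip": [-1,-1,-1,-1,-1,-1,-1,-1,-1,-1,-1,-1], "slide": [[-10,-42,0],[-10,-42,0],[-10,-42,0],[-10,-42,0],[-10,-42,0],[-10,-42,0],[-10,-42,0],[-10,-42,0],[-10,-42,0],[-5,-20,0],[0,0,25],[0,0,15]], "twist": [[-0.001,-0.005,0.009],[0,0,0],[0,0,0],[0,0,0],[0,0,0],[0,0,0],[0,0,0],[0,0,0],[0,0,0],[0,0,0],[0,0,0],[0,0,0]]}}

```text
time_s: 29.3
position: [0.5736, -0.0961, 0.1992]
tcp_rot: [[-0.994, 0.107, 0.001], [0.107, 0.994, -0.001], [-0.001, -0.0, -1.0]]
force: [-0.9, 1.1, -1.8]
opening: 0.34
```

```bash
python3 - <<'E'
from h import *
x,y=tr(.025,-0.035)
plan(x,y,.123,85.5)
E
```

```text
pos [ 0.5736 -0.0961  0.1992] yaw 83.9 open 0.34 F [-0.85    1.0968 -1.789 ] t 29.3 q [ -21.   28.   90.   -0.   62. -104.]
 twist rad [-0.     0.001 -0.029] -> shift after turn mm [-6.6 -0.2 76.2]  (before turn) [-6.5 -0.  76.2]
```

>>> {"name": "carry_out", "arguments": {"grip": [-1,-1,-1,-1,-1,-1], "slide": [[-9,0,20],[0,0,20],[0,0,15],[0,0,6],[0,0,0],[0,0,0]], "twist": [[0,0,-0.029],[0,0,0],[0,0,0],[0,0,0],[0,0,0],[0,0,0]]}}

```text
time_s: 29.9
position: [0.5803, -0.0977, 0.1322]
tcp_rot: [[-0.996, 0.092, -0.006], [0.092, 0.996, 0.002], [0.006, 0.002, -1.0]]
force: [0.2, -0.3, -0.9]
opening: 0.344
```

```bash
python3 - <<'E'
from h import *
x,y=tr(.026,-0.035)
plan(x,y,.123,85.5)
E
```

```text
pos [ 0.5803 -0.0977  0.1322] yaw 84.7 open 0.34 F [ 0.1886 -0.3319 -0.8652] t 29.9 q [ -20.   34.   92.    0.   54. -105.]
 twist rad [ 0.002 -0.006 -0.013] -> shift after turn mm [-0.8  0.8  9.2]  (before turn) [-0.9  0.8  9.2]
```

>>> {"name": "carry_out", "arguments": {"grip": [-1,-1,-1,0,0,0,0,0,0,0.5,0.7,0.7], "slide": [[-1,1,6],[0,0,3],[0,0,0],[0,0,0],[0,0,0],[0,0,0],[0,0,-20],[0,0,-40],[0,0,-40],[0,40,-20],[-5,45,0],[-5,45,0]], "twist": [[0,0,-0.013],[0,0,0],[0,0,0],[0,0,0],[0,0,0],[0,0,0],[0,0,0],[0,0,0],[0,0,0],[0,0,0],[0,0,0],[0,0,0]]}}

```text
time_s: 31.1
position: [0.6058, 0.0283, 0.2524]
tcp_rot: [[-0.996, 0.09, 0.004], [0.09, 0.996, -0.001], [-0.004, -0.001, -1.0]]
force: [0.2, -0.5, -0.5]
opening: 0.691
```

```bash
python3 - <<'E'
from h import *
plan(.6524,.2041,.22,27.1)
E
```

```text
pos [0.6058 0.0283 0.2524] yaw 84.9 open 0.69 F [ 0.2087 -0.5214 -0.5005] t 31.1 q [ -8.  27.  83.  -0.  70. -93.]
 twist rad [0.001 0.004 1.008] -> shift after turn mm [135.3 121.5  32.4]  (before turn) [-30.5 179.3  32.3]
```

>>> {"name": "carry_out", "arguments": {"grip": [0.7,0.7,0.7,0.7,0.7,0.7,0.7,0.7,0.7,0.7,0.7,0.7], "slide": [[-7,38,0],[-7,38,0],[-7,38,0],[-7,32,0],[0,0,0],[0,0,0],[0,0,0],[0,0,0],[0,0,0],[0,0,0],[0,0,0],[0,0,0]], "twist": [[0,0,0],[0,0,0],[0,0,0],[0,0,0],[0,0,0.14],[0,0,0.14],[0,0,0.14],[0,0,0.14],[0,0,0.14],[0,0,0.14],[0,0,0.14],[0,0,0]]}}

```text
time_s: 32.3
position: [0.6478, 0.1865, 0.2561]
tcp_rot: [[-0.454, 0.891, 0.011], [0.891, 0.454, 0.001], [-0.004, 0.011, -1.0]]
force: [0.5, 0.8, -0.1]
opening: 0.85
```

```bash
python3 - <<'E'
from h import *
c=snap('scene','sc9')
for o in whites(c): print('sc',o['area'],o['px'],o['blue'],o['z'],o['xy'],round(o['len'],3),round(o['wid'],3),round(o['ang'],1))
trayblobs(snap('top','top9'))
plan(.6524,.2041,.06,27.1)
E
```

```text
sc 114.5 [471.1 342. ] 0.15 0.0275 [0.5987 0.46  ] 0.042 0.037 178.4
sc 357.0 [354.1 323. ] 0.16 0.0257 [0.659  0.2054] 0.064 0.041 117.9
in tray 385 [384.7195 212.8701] tray xy 0.028 -0.033 z 0.026
in tray 379 [340.4617 241.7071] tray xy -0.045 0.060 z 0.026
in tray 384 [364.9479 246.0885] tray xy -0.051 0.005 z 0.026
in tray 386 [392.9845 245.8368] tray xy -0.045 -0.057 z 0.026
pos [0.6479 0.1864 0.2561] yaw 27.2 open 0.85 F [-0.3913 -0.3882 -0.1479] t 32.4 q [  7.  32.  73.  -0.  74. -21.]
 twist rad [0.01  0.004 0.002] -> shift after turn mm [ 13.7  12.1 196.1]  (before turn) [ 14.5  10.1 196.1]
```

Four housings are in the tray. The fifth is confirmed at (0.652, 0.204).

>>> {"name": "carry_out", "arguments": {"grip": [0.7,0.7,0.7,0.7,0.7,0.7,0.7,0.7], "slide": [[7,6,35],[6,4,35],[0,0,35],[0,0,35],[0,0,30],[0,0,15],[0,0,0],[0,0,0]], "twist": [[0.01,0.004,0],[0,0,0],[0,0,0],[0,0,0],[0,0,0],[0,0,0],[0,0,0],[0,0,0]]}}

```text
time_s: 33.2
position: [0.6567, 0.2036, 0.0695]
tcp_rot: [[-0.473, 0.881, 0.011], [0.881, 0.473, 0.001], [-0.004, 0.01, -1.0]]
force: [-0.1, 0.3, -0.5]
opening: 0.852
```

```bash
python3 - <<'E'
from h import *
plan(.6524,.2041,.005,27.1)
E
```

```text
pos [0.6567 0.2036 0.0695] yaw 28.2 open 0.85 F [-0.1348  0.3447 -0.4627] t 33.2 q [  8.  45.  79.  -0.  55. -20.]
 twist rad [0.01  0.004 0.02 ] -> shift after turn mm [ 2.5 -3.6 64.5]  (before turn) [ 2.8 -4.2 64.5]
```

>>> {"name": "carry_out", "arguments": {"grip": [0.7,0.7,0.7,0.7,0.7,0.7,0.7], "slide": [[2,-4,18],[1,-1,18],[1,-2,15],[1,-1,8],[0,0,4],[0,0,2],[0,0,0]], "twist": [[0.01,0.004,0.02],[0,0,0],[0,0,0],[0,0,0],[0,0,0],[0,0,0],[0,0,0]]}}

```text
time_s: 33.9
position: [0.652, 0.2051, 0.0067]
tcp_rot: [[-0.453, 0.891, 0.011], [0.891, 0.453, 0.002], [-0.004, 0.011, -1.0]]
force: [0.1, 0.2, -0.6]
opening: 0.852
```

```bash
python3 - <<'E'
from h import *
plan(.6524,.2041,.005,27.1)
E
```

```text
pos [0.652  0.2051 0.0067] yaw 27.0 open 0.85 F [ 0.0592  0.171  -0.6062] t 33.9 q [  8.  50.  81.   0.  49. -19.]
 twist rad [ 0.011  0.004 -0.002] -> shift after turn mm [-1.1 -0.1  1.7]  (before turn) [-1.1 -0.1  1.7]
```

>>> {"name": "carry_out", "arguments": {"grip": [0.7,-1,-1,-1,-1,-1,-1,-1,-1,-1], "slide": [[0,0,2],[0,0,0],[0,0,0],[0,0,0],[0,0,0],[0,0,0],[0,0,0],[0,0,0],[0,0,0],[0,0,0]], "twist": [[0.011,0.004,0],[0,0,0],[0,0,0],[0,0,0],[0,0,0],[0,0,0],[0,0,0],[0,0,0],[0,0,0],[0,0,0]]}}

```text
time_s: 34.9
position: [0.6539, 0.2053, 0.0068]
tcp_rot: [[-0.453, 0.891, 0.003], [0.891, 0.453, 0.001], [-0.001, 0.003, -1.0]]
force: [-0.1, 0.3, 0.3]
opening: 0.344
```

>>> {"name": "carry_out", "arguments": {"grip": [-1,-1,-1,-1,-1,-1,-1,-1,-1,-1,-1,-1], "slide": [[0,0,-40],[0,0,-40],[0,0,-40],[0,0,-40],[0,0,-40],[0,0,-30],[0,0,0],[0,0,0],[0,0,0],[0,0,0],[0,0,0],[0,0,0]], "twist": [[0,0,0],[0,0,0],[0,0,0],[0,0,0],[0,0,0],[0,0,-0.14],[0,0,-0.14],[0,0,-0.14],[0,0,-0.14],[0,0,-0.14],[0,0,-0.14],[0,0,-0.14]]}}

```text
time_s: 36.1
position: [0.6506, 0.2048, 0.2434]
tcp_rot: [[-0.997, 0.081, -0.005], [0.081, 0.997, -0.0], [0.005, -0.001, -1.0]]
force: [0.2, 0.1, -0.8]
opening: 0.345
```

```bash
python3 - <<'E'
from h import *
x,y=tr(.026,.035)
plan(x,y,.22,85.5)
E
```

```text
pos [0.6506 0.2048 0.2434] yaw 85.3 open 0.34 F [ 0.1985  0.1419 -0.781 ] t 36.1 q [  8.  34.  72.   0.  75. -77.]
 twist rad [-0.001 -0.005 -0.003] -> shift after turn mm [  45.5 -236.3   23.4]  (before turn) [  44.7 -236.4   23.8]
```

>>> {"name": "carry_out", "arguments": {"grip": [-1,-1,-1,-1,-1,-1,-1,-1,-1], "slide": [[8,-38,0],[8,-38,0],[8,-38,0],[8,-38,0],[8,-38,0],[5,-32,0],[0,0,20],[0,0,20],[0,0,0]], "twist": [[-0.001,-0.005,-0.003],[0,0,0],[0,0,0],[0,0,0],[0,0,0],[0,0,0],[0,0,0],[0,0,0],[0,0,0]]}}

```text
time_s: 37.0
position: [0.5847, -0.0206, 0.201]
tcp_rot: [[-0.997, 0.073, -0.001], [0.073, 0.997, 0.001], [0.001, 0.0, -1.0]]
force: [-0.5, -0.5, -0.9]
opening: 0.343
```

```bash
python3 - <<'E'
from h import *
x,y=tr(.026,.037)
plan(x,y,.123,85.5)
E
```

```text
pos [ 0.5847 -0.0206  0.201 ] yaw 85.8 open 0.34 F [-0.4837 -0.5372 -0.8823] t 37.0 q [-13.  29.  89.   0.  62. -99.]
 twist rad [ 0.    -0.001  0.005] -> shift after turn mm [-2.5 -4.4 78. ]  (before turn) [-2.5 -4.5 77.9]
```

>>> {"name": "carry_out", "arguments": {"grip": [-1,-1,-1,-1,-1,-1,-1], "slide": [[-2,-4,20],[0,0,20],[0,0,15],[0,0,10],[0,0,5],[0,0,0],[0,0,0]], "twist": [[0,0,0.005],[0,0,0],[0,0,0],[0,0,0],[0,0,0],[0,0,0],[0,0,0]]}}

```text
time_s: 37.7
position: [0.5898, -0.0239, 0.1333]
tcp_rot: [[-0.997, 0.076, 0.006], [0.076, 0.997, -0.001], [-0.006, -0.0, -1.0]]
force: [-0.6, -0.0, -0.6]
opening: 0.342
```

```bash
python3 - <<'E'
from h import *
x,y=tr(.026,.037)
plan(x,y,.123,85.5)
E
```

```text
pos [ 0.5898 -0.0239  0.1333] yaw 85.6 open 0.34 F [-0.5792 -0.0191 -0.5547] t 37.7 q [-13.  34.  92.   0.  54. -99.]
 twist rad [-0.     0.006  0.002] -> shift after turn mm [ 2.8 -1.5 10.3]  (before turn) [ 2.9 -1.4 10.3]
```

>>> {"name": "carry_out", "arguments": {"grip": [-1,-1,-1,0,0,0,0,0,0,-1,-1,-1], "slide": [[2,-1,7],[0,0,3],[0,0,0],[0,0,0],[0,0,0],[0,0,0],[0,0,-20],[0,0,-40],[0,0,-40],[20,-40,-20],[20,-40,0],[20,-40,0]], "twist": [[0,0.006,0],[0,0,0],[0,0,0],[0,0,0],[0,0,0],[0,0,0],[0,0,0],[0,0,0],[0,0,0],[0,0,0],[0,0,0],[0,0,0]]}}

```text
time_s: 38.9
position: [0.5219, -0.1393, 0.2502]
tcp_rot: [[-0.998, 0.066, 0.008], [0.066, 0.998, -0.003], [-0.009, -0.003, -1.0]]
force: [0.2, -0.8, 0.1]
opening: 0.31
```

```bash
python3 - <<'E'
from h import *
plan(.4555,-.3456,.22)
t=load('top0');s=load('scene0');cs={}
for n,c in(('t',t),('s',s)):
    h=cv2.cvtColor(c['color'],cv2.COLOR_RGB2HSV);P=pts(c)
    for k,a,b in(('y',24,36),('g',50,80)):
        m=(h[...,0]>a)&(h[...,0]<b)&(h[...,1]>60)&(h[...,2]>120)&(P[...,1]<-.3)&(P[...,1]>-.42)&(P[...,0]<.62)&(P[...,2]>.05)
        m=m.astype(np.uint8); m=cv2.morphologyEx(m,cv2.MORPH_CLOSE,np.ones((3,3)))
        kk=max(cv2.findContours(m,cv2.RETR_EXTERNAL,cv2.CHAIN_APPROX_NONE)[0],key=cv2.contourArea)
        e=cv2.fitEllipse(kk); cs[n+k]=e[0]; print(n,k,e,ray(c,*e[0],.065), 'surf z',np.median(P[...,2][m>0]))
for k in 'yg': print(k,tri(t,cs['t'+k],s,cs['s'+k]))
E
```

```text
pos [ 0.5219 -0.1393  0.2502] yaw 86.2 open 0.31 F [ 0.2025 -0.8231  0.1349] t 38.9 q [ -27.   22.   93.    0.   65. -113.]
 twist rad [-0.003  0.009  0.   ] -> shift after turn mm [  52.7 -210.3   30.2]  (before turn) [  53.  -210.2   30.3]
t y ((490.37738037109375, 273.38702392578125), (14.933411598205566, 15.367352485656738), 142.15135192871094) [ 0.4518 -0.3494  0.065 ] surf z 0.06821841949620944
t g ((496.40875244140625, 221.3221435546875), (14.268375396728516, 15.130692481994629), 124.59212493896484) [ 0.5747 -0.3677  0.065 ] surf z 0.06774451398163284
s y ((191.88394165039062, 185.13841247558594), (9.405753135681152, 13.531128883361816), 83.17221069335938) [ 0.4514 -0.3498  0.065 ] surf z 0.06823732980006003
s g ((159.61244201660156, 212.8525390625), (11.565589904785156, 13.597128868103027), 71.90099334716797) [ 0.5758 -0.3675  0.065 ] surf z 0.06784342259973652
y [ 0.4518 -0.3494  0.0655]
g [ 0.575  -0.3682  0.0639]
```

Triangulation puts yellow at (0.452, -0.349, 0.0655) and green at (0.575, -0.368, 0.064), matching the 65 mm given. I'll move above yellow and check the tray on the way.

>>> {"name": "carry_out", "arguments": {"grip": [-1,-1,-1,-1,-1,-1,-1,-1], "slide": [[11,-40,0],[11,-40,0],[11,-40,0],[11,-40,0],[9,-35,0],[0,0,20],[0,0,20],[0,0,0]], "twist": [[-0.003,0.009,0],[0,0,0],[0,0,0],[0,0,0],[0,0,0],[0,0,0],[0,0,0],[0,0,0]]}}

```text
time_s: 39.7
position: [0.4505, -0.3458, 0.2141]
tcp_rot: [[-0.997, 0.074, 0.007], [0.074, 0.997, -0.009], [-0.008, -0.008, -1.0]]
force: [0.3, 0.2, 0.2]
opening: 0.003
```

```bash
python3 - <<'E'
from h import *
plan(.452,-.3494,.1)
c=snap('top','top10'); trayblobs(c)
cv2.imwrite('pics/c10.png',cv2.resize(cv2.cvtColor(c['color'][90:310,300:520],cv2.COLOR_RGB2BGR),None,fx=2.7,fy=2.7))
for o in whites(c): print('top',o['area'],o['px'],o['blue'],o['z'],o['xy'])
E
```

```text
pos [ 0.4505 -0.3458  0.2141] yaw 85.7 open 0.00 F [0.2655 0.2427 0.1603] t 39.7 q [ -49.   26.   91.   -0.   62. -134.]
 twist rad [-0.008  0.008  0.   ] -> shift after turn mm [ -1.8  -3.5 114.1]  (before turn) [ -0.9  -2.5 114.1]
in tray 374 [352.7487 210.4332] tray xy 0.027 0.038 z 0.026
in tray 380 [384.7105 212.7684] tray xy 0.028 -0.033 z 0.025
in tray 382 [340.4686 241.7251] tray xy -0.045 0.060 z 0.026
in tray 384 [365.0182 246.099 ] tray xy -0.051 0.005 z 0.025
in tray 387 [392.9742 245.6796] tray xy -0.045 -0.057 z 0.025
top 84.0 [154.6 272.8] 0.0 0.0207 [0.4559 0.4455]
```

View pics/c10.png

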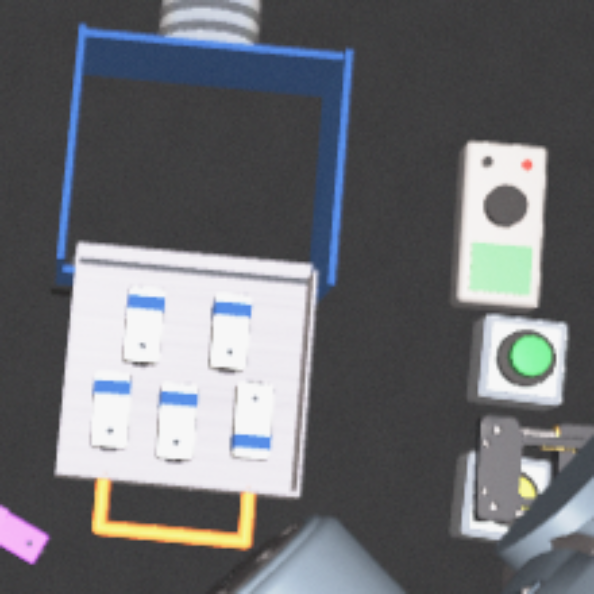

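All five housings are in the tray, with all five blobs on the floor level. The shut gripper is over yellow, so I'll lower to it.

>>> {"name": "carry_out", "arguments": {"grip": [-1,-1,-1,-1,-1,-1,-1], "slide": [[-2,-4,30],[0,0,30],[0,0,30],[0,0,25],[0,0,10],[0,0,0],[0,0,0]], "twist": [[-0.008,0.008,0],[0,0,0],[0,0,0],[0,0,0],[0,0,0],[0,0,0],[0,0,0]]}}

```text
time_s: 40.45
position: [0.461, -0.3548, 0.0965]
tcp_rot: [[-0.998, 0.069, 0.014], [0.069, 0.998, -0.016], [-0.015, -0.015, -1.0]]
force: [-0.7, 0.8, 0.2]
opening: 0.005
```

```bash
python3 - <<'E'
from h import *
plan(.452,-.3494,.065,85.5)
E
```

```text
pos [ 0.461  -0.3548  0.0965] yaw 86.1 open 0.00 F [-0.7013  0.7695  0.2471] t 40.45 q [ -49.   36.   95.   -0.   47. -135.]
 twist rad [-0.015  0.015  0.01 ] -> shift after turn mm [ 9.3  4.6 31.5]  (before turn) [ 9.8  5.2 31.3]
```

>>> {"name": "carry_out", "arguments": {"grip": [-1,-1,-1,-1,-1,-1], "slide": [[9,5,8],[2,1,8],[0,0,5],[0,0,0],[0,0,0],[0,0,0]], "twist": [[-0.015,0.015,0.01],[0,0,0],[0,0,0],[0,0,0],[0,0,0],[0,0,0]]}}

```text
time_s: 41.05
position: [0.4514, -0.3494, 0.0777]
tcp_rot: [[-0.997, 0.079, 0.004], [0.079, 0.997, -0.004], [-0.004, -0.004, -1.0]]
force: [-0.9, 0.0, 0.7]
opening: 0.008
```

```bash
python3 - <<'E'
from h import *
plan(.452,-.3494,.065,85.5)
E
```

```text
pos [ 0.4514 -0.3494  0.0777] yaw 85.5 open 0.01 F [-0.8959  0.0118  0.6978] t 41.05 q [ -49.   38.   97.    0.   45. -134.]
 twist rad [-0.004  0.004 -0.001] -> shift after turn mm [-0.6  0.  12.7]  (before turn) [-0.5  0.1 12.7]
```

>>> {"name": "carry_out", "arguments": {"grip": [-1,-1,-1,-1,-1,-1], "slide": [[0,0,8],[0,0,6],[0,0,6],[0,0,4],[0,0,3],[0,0,1]], "twist": [[0,0,0],[0,0,0],[0,0,0],[0,0,0],[0,0,0],[0,0,0]]}}

```text
time_s: 41.65
position: [0.4522, -0.3502, 0.0618]
tcp_rot: [[-0.997, 0.077, 0.006], [0.077, 0.997, -0.008], [-0.006, -0.007, -1.0]]
force: [-1.2, -0.4, 5.1]
opening: 0.006
```

>>> {"name": "carry_out", "arguments": {"grip": [-1,-1,-1,-1], "slide": [[0,0,6],[0,0,6],[0,0,5],[0,0,4]], "twist": [[0,0,0],[0,0,0],[0,0,0],[0,0,0]]}}

```text
time_s: 42.05
position: [0.4524, -0.3503, 0.0611]
tcp_rot: [[-0.997, 0.075, 0.008], [0.074, 0.997, -0.013], [-0.009, -0.012, -1.0]]
force: [-3.1, 3.7, 21.6]
opening: 0.005
```

```bash
python3 - <<'E'
from h import *
c=snap('scene','sc11')
cv2.imwrite('pics/c11.png',cv2.resize(cv2.cvtColor(c['color'][130:260,120:270],cv2.COLOR_RGB2BGR),None,fx=4,fy=4,interpolation=cv2.INTER_CUBIC))
print(bot.read_state()['force'],bot.read_state()['position'])
E
```

```text
[-5.9077  3.762  30.6148] [ 0.4524 -0.3504  0.0609]
```

View pics/c11.png

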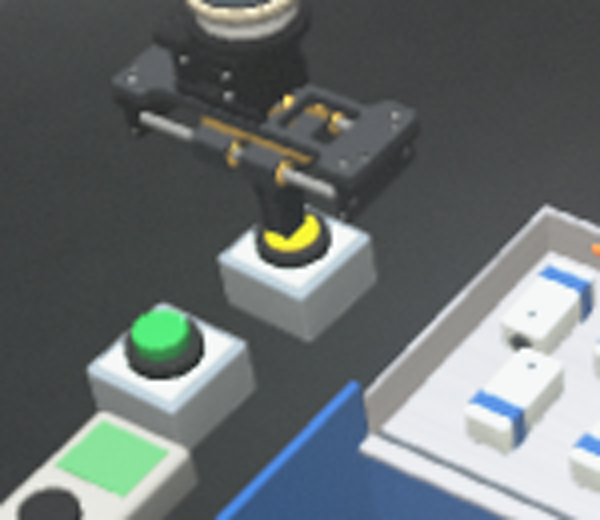

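The crop shows the yellow cap (293,233) pushed flush with its collar, held at 30 N with no further travel, so it's fully down. I'll release it and measure the handle bar.

>>> {"name": "carry_out", "arguments": {"grip": [-1,-1,-1,-1,-1,-1,-1,-1,-1,-1,-1,-1], "slide": [[0,0,-10],[0,0,-30],[0,0,-40],[0,0,-40],[0,0,-40],[0,0,-10],[0,0,0],[0,0,0],[0,0,0],[0,0,0],[0,0,0],[0,0,0]], "twist": [[0,0,0],[0,0,0],[0,0,0],[0,0,0],[0,0,0],[0,0,0.15],[0,0,0.15],[0,0,0.15],[0,0,0.15],[0,0,0.15],[0,0,0.15],[0,0,0.15]]}}

```text
time_s: 43.3
position: [0.4514, -0.3482, 0.2352]
tcp_rot: [[-0.426, 0.905, 0.008], [0.905, 0.426, -0.013], [-0.015, 0.002, -1.0]]
force: [0.7, -1.1, -0.4]
opening: 0.002
```

```bash
python3 - <<'E'
from h import *
def barmid(c,vert):
    h=cv2.cvtColor(c['color'],cv2.COLOR_RGB2HSV)
    return h
for n in('top0','scene0'):
    c=load(n);h=cv2.cvtColor(c['color'],cv2.COLOR_RGB2HSV);P=pts(c)
    m=(h[...,0]>8)&(h[...,0]<30)&(h[...,1]>90)&(h[...,2]>150)&(P[...,2]>.1)&(abs(P[...,1]+.05)<.1)&(P[...,0]<.47)&(P[...,0]>.38)
    vv,uu=np.nonzero(m); W=np.array([ray(c,u,v,.134)[:2] for u,v in zip(uu,vv)])
    cc,ss=np.cos(TY),np.sin(TY);d=W-TC;X=cc*d[:,0]+ss*d[:,1];Y=-ss*d[:,0]+cc*d[:,1]
    print(n,len(uu),'tray-frame X range',np.percentile(X,[1,99]),'Y',np.percentile(Y,[1,99]))
    mid=abs(Y-np.mean(np.percentile(Y,[1,99])))<.03
    print(' mid bar X',X[mid].min(),np.median(X[mid]),X[mid].max(), 'world',W[mid].mean(0),'depth z',np.median(P[...,2][vv[mid],uu[mid]]), 'max',np.percentile(P[...,2][vv[mid],uu[mid]],90))
    for k in (-.04,-.02,0,.02):
        q=abs(Y-k)<.01; print('  Y',k,'X mean',X[q].mean())
plan(.4215,-.049,.22,-4.5)
E
```

```text
top0 473 tray-frame X range [-0.1491 -0.1032] Y [-0.0629  0.0679]
 mid bar X -0.14913945970997752 -0.14314709231990091 -0.13680007479690068 world [ 0.4156 -0.046 ] depth z 0.13864752725535578 max 0.14216200019732678
  Y -0.04 X mean -0.14388479003030527
  Y -0.02 X mean -0.1434773299575303
  Y 0 X mean -0.14308322801963602
  Y 0.02 X mean -0.14281799689661018
scene0 300 tray-frame X range [-0.1507 -0.0967] Y [-0.0662  0.0657]
 mid bar X -0.15084240489621026 -0.14267090331608978 -0.1347442802112638 world [ 0.4157 -0.0488] depth z 0.13781318805195164 max 0.1411304944583188
  Y -0.04 X mean -0.1434416194862228
  Y -0.02 X mean -0.14302544122437896
  Y 0 X mean -0.1426123387081261
  Y 0.02 X mean -0.14255212797379
pos [ 0.4514 -0.3482  0.2352] yaw 25.2 open 0.00 F [ 0.7168 -1.1446 -0.4316] t 43.3 q [-49.  25.  90.  -0.  64. -74.]
 twist rad [0.005 0.015 0.519] -> shift after turn mm [295.9 -53.2  15.2]  (before turn) [283.6 100.5  11. ]
```

Both views put the bar middle at (0.416, -0.0475) at z=0.134, so the two heights agree. Next I'll move above it with the jaws along the tray's x.

>>> {"name": "carry_out", "arguments": {"grip": [-0.3,-0.3,-0.3,-0.3,-0.3,-0.3,-0.3,-0.3,-0.3,-0.3,-0.3,-0.3], "slide": [[0,0,0],[0,0,0],[0,0,0],[0,0,0],[40,-7,0],[40,-7,0],[40,-7,0],[40,-7,0],[40,-7,0],[40,-7,0],[38,-7,0],[0,0,0]], "twist": [[0.005,0.015,0.13],[0,0,0.13],[0,0,0.13],[0,0,0.13],[0,0,0],[0,0,0],[0,0,0],[0,0,0],[0,0,0],[0,0,0],[0,0,0],[0,0,0]]}}

```text
time_s: 44.5
position: [0.4297, -0.0584, 0.2268]
tcp_rot: [[0.111, 0.994, -0.008], [0.994, -0.11, 0.004], [0.003, -0.009, -1.0]]
force: [-0.6, -0.2, 0.2]
opening: 0.349
```

```bash
python3 - <<'E'
from h import *
plan(.4157,-.0475,.17,-5)
E
```

```text
pos [ 0.4297 -0.0584  0.2268] yaw -6.3 open 0.35 F [-0.5608 -0.221   0.2   ] t 44.5 q [-23.  15. 108.   0.  58. -16.]
 twist rad [-0.009 -0.003 -0.023] -> shift after turn mm [  9.6 -14.9  56.8]  (before turn) [  9.1 -14.6  57. ]
```

>>> {"name": "carry_out", "arguments": {"grip": [-0.3,-0.3,-0.3,-0.3,-0.3,-0.3], "slide": [[5,-8,10],[5,-8,20],[0,-2,15],[0,0,0],[0,0,0],[0,0,0]], "twist": [[-0.009,-0.003,-0.023],[0,0,0],[0,0,0],[0,0,0],[0,0,0],[0,0,0]]}}

```text
time_s: 45.1
position: [0.415, -0.0482, 0.1806]
tcp_rot: [[0.083, 0.997, 0.005], [0.997, -0.083, -0.003], [-0.003, 0.005, -1.0]]
force: [0.4, -0.2, 0.4]
opening: 0.351
```

```bash
python3 - <<'E'
from h import *
plan(.4157,-.0475,.115,-5)
E
```

```text
pos [ 0.415  -0.0482  0.1806] yaw -4.8 open 0.35 F [ 0.356  -0.1768  0.3706] t 45.1 q [-22.  18. 113.  -0.  48. -17.]
 twist rad [0.005 0.003 0.004] -> shift after turn mm [ 0.8  0.6 65.6]  (before turn) [ 0.9  0.3 65.6]
```

>>> {"name": "carry_out", "arguments": {"grip": [-0.3,-0.3,-0.3,-0.3,-0.3], "slide": [[1,-1,12],[0,-1,12],[0,-1,8],[0,0,0],[0,0,0]], "twist": [[0.005,0.003,0.004],[0,0,0],[0,0,0],[0,0,0],[0,0,0]]}}

```text
time_s: 45.6
position: [0.4148, -0.0488, 0.1478]
tcp_rot: [[0.09, 0.996, 0.005], [0.996, -0.09, -0.002], [-0.001, 0.005, -1.0]]
force: [0.1, -0.2, -0.0]
opening: 0.348
```

```bash
python3 - <<'E'
from h import *
plan(.4157,-.0475,.115,-5)
E
```

```text
pos [ 0.4148 -0.0488  0.1478] yaw -5.1 open 0.35 F [ 0.1374 -0.1647 -0.0462] t 45.6 q [-22.  22. 115.   0.  42. -17.]
 twist rad [ 0.005  0.001 -0.002] -> shift after turn mm [ 1.4  0.7 32.8]  (before turn) [ 1.4  0.6 32.8]
```

>>> {"name": "carry_out", "arguments": {"grip": [-0.3,-0.3,-0.3,-0.3,-1,-1,-1,-1,-1], "slide": [[1,0,12],[0,-1,12],[0,-1,8],[0,0,0],[0,0,0],[0,0,0],[0,0,0],[0,0,0],[0,0,0]], "twist": [[0.005,0,0],[0,0,0],[0,0,0],[0,0,0],[0,0,0],[0,0,0],[0,0,0],[0,0,0],[0,0,0]]}}

```text
time_s: 46.5
position: [0.4161, -0.0483, 0.1146]
tcp_rot: [[0.09, 0.996, 0.006], [0.996, -0.09, -0.003], [-0.003, 0.006, -1.0]]
force: [0.3, -0.6, -3.8]
opening: 0.129
```

```bash
python3 - <<'E'
from h import *
plan(.4157,-.0475,.115,-5)
c=snap('scene','sc12')
cv2.imwrite('pics/c12.png',cv2.resize(cv2.cvtColor(c['color'][120:300,190:370],cv2.COLOR_RGB2BGR),None,fx=3.3,fy=3.3,interpolation=cv2.INTER_CUBIC))
E
```

```text
pos [ 0.4161 -0.0483  0.1146] yaw -5.2 open 0.13 F [ 0.3145 -0.5801 -3.8433] t 46.5 q [-22.  26. 117.  -0.  36. -17.]
 twist rad [ 0.006  0.003 -0.003] -> shift after turn mm [ 0.7 -0.4 -0.4]  (before turn) [ 0.7 -0.4 -0.4]
```

View pics/c12.png

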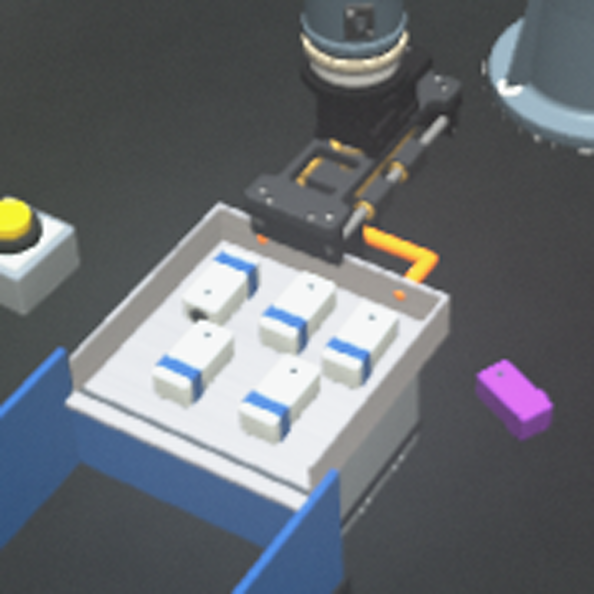

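The crop shows the bar gripped behind the back wall at about (355,230), opening 11 mm, matching the 12 mm bar. Yellow is up again and all five housings are in the tray. I'll lift along the arc.

>>> {"name": "carry_out", "arguments": {"grip": [-1,-1,-1,-1,-1,-1,-1,-1], "slide": [[0,1,-6],[0,2,-11],[0,3,-11],[0,3,-11],[0,4,-11],[0,4,-11],[0,5,-10],[0,5,-10]], "twist": [[0,0,0],[0,0,0],[0,0,0],[0,0,0],[0,0,0],[0,0,0],[0,0,0],[0,0,0]]}}

```text
time_s: 47.35
position: [0.4396, -0.0506, 0.1976]
tcp_rot: [[0.09, 0.996, -0.004], [0.996, -0.09, -0.002], [-0.003, -0.004, -1.0]]
force: [3.8, -0.6, -7.9]
opening: 0.124
```

```bash
cat >> h.py <<'E'
HX=np.array([.640,-.066])
def arc(targets):
    s=bot.read_state();p=s['position'];R=np.array(s['tcp_rot']);u=np.array([np.cos(np.radians(-5)),np.sin(np.radians(-5))])
    b=p-R[:,2]*0.019
    rx=(b[:2]-HX)@u; rz=b[2]-.112; r=np.hypot(rx,rz); th=np.arctan2(rz,-rx)-.0976
    print('theta %.3f r %.4f lateral %.4f'%(th,r,(b[:2]-HX)@[-u[1],u[0]]),'F',s['force'],'open %.3f'%s['opening'],'t %.1f'%s['time_s'])
    for t in targets:
        f=t+.0976; d=np.array([*(HX+u*(-.226*np.cos(f))),.112+.226*np.sin(f)])-b
        print('  to',t,'tool mm',np.round(R.T@d*1000,1))
    q=np.radians(-5);T=np.array([[-np.sin(q),np.cos(q),0],[np.cos(q),np.sin(q),0],[0,0,-1]])
    print(' untilt',np.round(cv2.Rodrigues(R.T@T)[0].ravel(),3))
E
python3 - <<'E'
from h import *
arc([.6,.8,1.0])
E
```

```text
theta 0.383 r 0.2265 lateral -0.0021 F [ 3.8185 -0.6092 -7.9006] open 0.124 t 47.4
  to 0.6 tool mm [  2.1  27.6 -40.6]
  to 0.8 tool mm [  2.1  59.8 -72.3]
  to 1.0 tool mm [  2.1  97.6 -96.9]
 untilt [-0.004  0.003 -0.003]
```

Radius is 0.2265 against the 0.226 expected, so the tray is following at 0.38 rad. I'll go on.

>>> {"name": "carry_out", "arguments": {"grip": [-1,-1,-1,-1,-1,-1,-1,-1], "slide": [[0,6,-10],[0,7,-10],[0,7,-10],[0,7,-10],[0,8,-8],[0,8,-8],[0,8,-8],[0,8,-8]], "twist": [[0,0,0],[0,0,0],[0,0,0],[0,0,0],[0,0,0],[0,0,0],[0,0,0],[0,0,0]]}}

```text
time_s: 48.15
position: [0.4943, -0.056, 0.2693]
tcp_rot: [[0.09, 0.996, -0.019], [0.996, -0.091, -0.003], [-0.004, -0.019, -1.0]]
force: [5.1, -1.5, -10.6]
opening: 0.127
```

```bash
python3 - <<'E'
from h import *
arc([.9,1.0,1.15])
E
```

```text
theta 0.782 r 0.2287 lateral -0.0026 F [  5.1352  -1.5487 -10.5597] open 0.127 t 48.1
  to 0.9 tool mm [  2.7  22.9 -14. ]
  to 1.0 tool mm [  2.7  42.2 -25.7]
  to 1.15 tool mm [  2.7  73.2 -39.4]
 untilt [-0.019  0.004 -0.003]
```

>>> {"name": "carry_out", "arguments": {"grip": [-1,-1,-1,-1,-1,-1,-1,-1,-1], "slide": [[0,9,-6],[0,9,-6],[0,9,-6],[0,9,-6],[0,9,-5],[0,9,-4],[0,9,-4],[0,9,-3],[0,0,0]], "twist": [[-0.01,0,0],[-0.01,0,0],[0,0,0],[0,0,0],[0,0,0],[0,0,0],[0,0,0],[0,0,0],[0,0,0]]}}

```text
time_s: 49.05
position: [0.5696, -0.0634, 0.3135]
tcp_rot: [[0.09, 0.996, -0.005], [0.996, -0.09, -0.006], [-0.007, -0.004, -1.0]]
force: [-0.7, -1.9, -2.7]
opening: 0.126
```

```bash
python3 - <<'E'
from h import *
arc([1.1,1.17,1.2])
snap('scene','sc13')
E
```

```text
theta 1.165 r 0.2314 lateral -0.0034 F [-0.7259 -1.8683 -2.6809] open 0.126 t 49.0
  to 1.1 tool mm [  3.4 -12.1  10.1]
  to 1.17 tool mm [3.4 2.8 4.8]
  to 1.2 tool mm [3.4 9.3 2.8]
 untilt [-0.004  0.007 -0.003]
```

View pics/sc13.png

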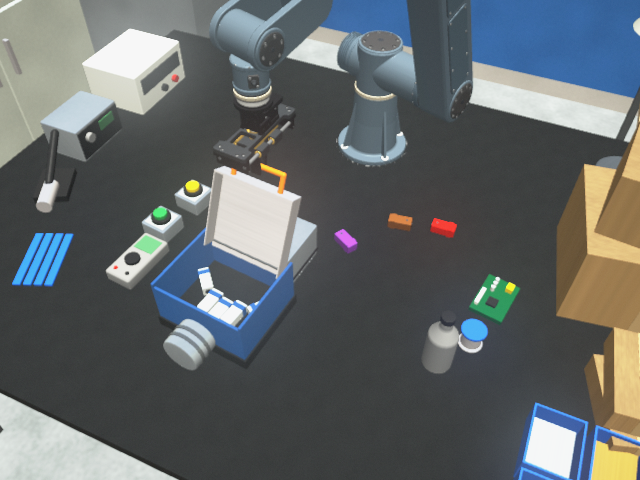

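The picture shows the tray tipped up and empty at (253,220), with the housings in the blue hopper around (200–255, 270–320). I'll lower back along the arc.

>>> {"name": "carry_out", "arguments": {"grip": [-1,-1,-1,-1,-1,-1,-1,-1,-1,-1,-1,-1], "slide": [[0,0,0],[0,0,0],[0,0,0],[0,-9,5],[0,-9,5],[0,-9,6],[0,-9,6],[0,-9,6],[0,-9,6],[0,-9,7],[0,-8,8],[0,-8,8]], "twist": [[0,0,0],[0,0,0],[0,0,0],[0,0,0],[0,0,0],[0,0,0],[0,0,0],[0,0,0],[0,0,0],[0,0,0],[0,0,0],[0,0,0]]}}

```text
time_s: 50.3
position: [0.4891, -0.0555, 0.2645]
tcp_rot: [[0.089, 0.996, 0.015], [0.996, -0.089, -0.01], [-0.008, 0.016, -1.0]]
force: [-1.3, -1.8, 1.9]
opening: 0.129
```

```bash
python3 - <<'E'
from h import *
arc([.5,.3,.1,0])
E
```

```text
theta 0.749 r 0.2288 lateral -0.0025 F [-1.3174 -1.76    1.8627] open 0.129 t 50.3
  to 0.5 tool mm [  2.8 -36.   43.7]
  to 0.3 tool mm [  3.1 -58.2  83. ]
  to 0.1 tool mm [  3.5 -72.1 125.9]
  to 0 tool mm [  3.6 -75.8 148.2]
 untilt [ 0.016  0.008 -0.002]
```

>>> {"name": "carry_out", "arguments": {"grip": [-1,-1,-1,-1,-1,-1,-1,-1,-1], "slide": [[0,-8,8],[0,-8,9],[0,-7,9],[0,-7,9],[0,-7,10],[0,-6,10],[0,-5,10],[0,-5,10],[0,-4,10]], "twist": [[0.016,0.008,0],[0,0,0],[0,0,0],[0,0,0],[0,0,0],[0,0,0],[0,0,0],[0,0,0],[0,0,0]]}}

```text
time_s: 51.2
position: [0.4282, -0.049, 0.1719]
tcp_rot: [[0.092, 0.996, -0.0], [0.996, -0.092, 0.006], [0.005, -0.001, -1.0]]
force: [-0.3, 0.4, -0.2]
opening: 0.126
```

```bash
python3 - <<'E'
from h import *
arc([.2,.1,0])
E
```

```text
theta 0.258 r 0.2266 lateral -0.0016 F [-0.266   0.3613 -0.2365] open 0.126 t 51.2
  to 0.2 tool mm [ 1.5 -3.6 12.6]
  to 0.1 tool mm [ 1.4 -9.1 34.5]
  to 0 tool mm [  1.2 -12.4  56.9]
 untilt [-0.001 -0.005 -0.005]
```

>>> {"name": "carry_out", "arguments": {"grip": [-1,-1,-1,-1,-1,-1,-1,-1], "slide": [[0,-3,10],[0,-3,10],[0,-2,10],[0,-2,10],[0,-2,10],[0,0,5],[0,0,3],[0,0,0]], "twist": [[0,0,0],[0,0,0],[0,0,0],[0,0,0],[0,0,0],[0,0,0],[0,0,0],[0,0,0]]}}

```text
time_s: 52.0
position: [0.416, -0.0475, 0.112]
tcp_rot: [[0.095, 0.995, 0.002], [0.995, -0.095, 0.008], [0.009, 0.001, -1.0]]
force: [-0.3, -0.4, -2.2]
opening: 0.124
```

```bash
python3 - <<'E'
from h import *
arc([0])
E
```

```text
theta -0.013 r 0.2255 lateral -0.0013 F [-0.3347 -0.3691 -2.2415] open 0.124 t 52.0
  to 0 tool mm [ 1.3 -0.2 -3. ]
 untilt [ 0.001 -0.008 -0.008]
```

The tray is down. I'll open slightly, go straight up and back off to -y, towards green.

>>> {"name": "carry_out", "arguments": {"grip": [-0.3,-0.3,-0.3,-0.3,-0.3,-0.3,-0.3,-0.3,-0.3,-1,-1,-1], "slide": [[0,0,0],[0,0,0],[0,0,0],[0,0,-15],[0,0,-20],[0,0,-30],[0,0,-40],[0,0,-20],[-40,0,0],[-40,5,0],[-40,5,0],[-40,5,0]], "twist": [[0,0,0],[0,0,0],[0,0,0],[0,0,0],[0,0,0],[0,0,0],[0,0,0],[0,0,0],[0,0,0],[0,0,0],[0,0,0],[0,0,0]]}}

```text
time_s: 53.2
position: [0.415, -0.2073, 0.2356]
tcp_rot: [[0.087, 0.996, -0.003], [0.996, -0.087, 0.017], [0.016, -0.005, -1.0]]
force: [1.0, 0.4, 0.6]
opening: 0.156
```

```bash
python3 - <<'E'
from h import *
plan(.575,-.368,.2)
c=snap('top','top14');snap('scene','sc14')
cv2.imwrite('pics/c14.png',cv2.resize(cv2.cvtColor(c['color'][80:310,300:530],cv2.COLOR_RGB2BGR),None,fx=2.6,fy=2.6,interpolation=cv2.INTER_CUBIC))
s=load('sc14');cv2.imwrite('pics/s14.png',cv2.resize(cv2.cvtColor(s['color'][180:370,140:340],cv2.COLOR_RGB2BGR),None,fx=3,fy=3,interpolation=cv2.INTER_CUBIC))
P=pts(c);m=(abs(P[...,1]+.06)<.09)&(P[...,0]>.48)&(P[...,0]<.62)
print('tray floor z',np.percentile(P[...,2][m],[5,50,95]))
E
```

```text
pos [ 0.415  -0.2073  0.2356] yaw -5.0 open 0.16 F [1.0207 0.3533 0.6089] t 53.2 q [-41.  17. 103.   1.  61. -36.]
 twist rad [-0.005 -0.016 -0.   ] -> shift after turn mm [-146.1  173.4   35.6]  (before turn) [-146.6  173.6   32.4]
tray floor z [0.1111 0.1159 0.1207]
```

View pics/c14.png

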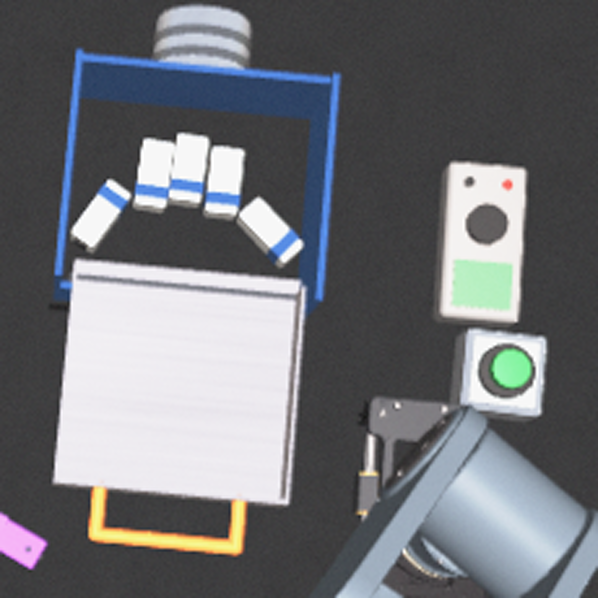

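View pics/s14.png

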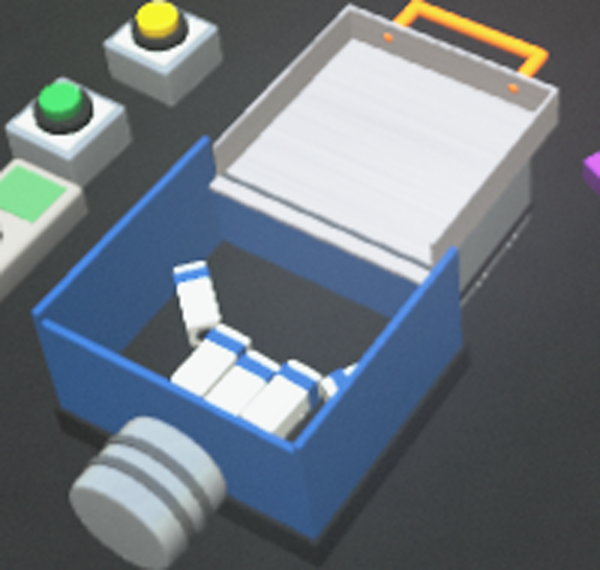

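Both crops show all five housings in the hopper: top crop (100,215), (155,175), (190,170), (225,180) and (270,230). The tray is empty and level (floor at 0.116), and both buttons are up. Next is green.

>>> {"name": "carry_out", "arguments": {"grip": [-1,-1,-1,-1,-1,-1,-1,-1], "slide": [[-30,35,0],[-30,35,0],[-30,35,0],[-28,35,0],[-24,28,0],[0,0,20],[0,0,0],[0,0,0]], "twist": [[-0.005,-0.016,0],[0,0,0],[0,0,0],[0,0,0],[0,0,0],[0,0,0],[0,0,0],[0,0,0]]}}

```text
time_s: 54.1
position: [0.5709, -0.3651, 0.2047]
tcp_rot: [[0.094, 0.996, -0.009], [0.995, -0.094, 0.012], [0.011, -0.01, -1.0]]
force: [-0.0, 0.9, 0.3]
opening: 0.004
```

```bash
python3 - <<'E'
from h import *
plan(.575,-.368,.1,-5)
E
```

```text
pos [ 0.5709 -0.3651  0.2047] yaw -5.4 open 0.00 F [-0.0399  0.9253  0.279 ] t 54.1 q [-42.  36.  74.   0.  71. -37.]
 twist rad [-0.01  -0.011 -0.007] -> shift after turn mm [ -2.6   4.4 104.7]  (before turn) [ -3.7   5.4 104.7]
```

>>> {"name": "carry_out", "arguments": {"grip": [-1,-1,-1,-1,-1,-1,-1], "slide": [[-2,4,30],[0,0,30],[1,-1,25],[1,-1,12],[0,0,5],[0,0,0],[0,0,0]], "twist": [[-0.01,-0.011,0],[0,0,0],[0,0,0],[0,0,0],[0,0,0],[0,0,0],[0,0,0]]}}

```text
time_s: 54.8
position: [0.574, -0.3616, 0.1072]
tcp_rot: [[0.091, 0.996, 0.006], [0.996, -0.091, -0.004], [-0.003, 0.006, -1.0]]
force: [0.6, 0.3, 0.4]
opening: 0.006
```

```bash
python3 - <<'E'
from h import *
plan(.575,-.368,.078,-5)
E
```

```text
pos [ 0.574  -0.3616  0.1072] yaw -5.2 open 0.01 F [0.5711 0.3427 0.3797] t 54.8 q [-42.  42.  80.   0.  58. -36.]
 twist rad [ 0.006  0.003 -0.004] -> shift after turn mm [-6.3  1.6 29.2]  (before turn) [-6.2  1.4 29.2]
```

>>> {"name": "carry_out", "arguments": {"grip": [-1,-1,-1,-1,-1], "slide": [[-6,1,10],[0,0,10],[0,0,6],[0,0,0],[0,0,0]], "twist": [[0.006,0.003,0],[0,0,0],[0,0,0],[0,0,0],[0,0,0]]}}

```text
time_s: 55.3
position: [0.5762, -0.3702, 0.0822]
tcp_rot: [[0.092, 0.996, 0.004], [0.996, -0.092, -0.004], [-0.004, 0.005, -1.0]]
force: [-0.2, -1.3, 0.2]
opening: 0.003
```

```bash
python3 - <<'E'
from h import *
plan(.575,-.368,.065,-5)
E
```

```text
pos [ 0.5762 -0.3702  0.0822] yaw -5.3 open 0.00 F [-0.1723 -1.2628  0.1777] t 55.3 q [-42.  44.  79.   0.  57. -37.]
 twist rad [ 0.005  0.004 -0.005] -> shift after turn mm [ 2.1 -1.4 17.2]  (before turn) [ 2.2 -1.5 17.2]
```

>>> {"name": "carry_out", "arguments": {"grip": [-1,-1,-1,-1,-1,-1,-1,-1,-1], "slide": [[2,-1,8],[0,0,7],[0,0,6],[0,0,6],[0,0,6],[0,0,6],[0,0,5],[0,0,5],[0,0,4]], "twist": [[0,0,0],[0,0,0],[0,0,0],[0,0,0],[0,0,0],[0,0,0],[0,0,0],[0,0,0],[0,0,0]]}}

```text
time_s: 56.2
position: [0.576, -0.3685, 0.0613]
tcp_rot: [[0.088, 0.996, 0.006], [0.996, -0.088, -0.01], [-0.009, 0.007, -1.0]]
force: [-5.0, 2.8, 17.3]
opening: 0.004
```

```bash
python3 - <<'E'
from h import *
c=snap('scene','sc15')
cv2.imwrite('pics/c15.png',cv2.resize(cv2.cvtColor(c['color'][130:280,110:270],cv2.COLOR_RGB2BGR),None,fx=4,fy=4,interpolation=cv2.INTER_CUBIC))
s=bot.read_state();print(s['force'],s['position'])
E
```

```text
[-5.3419  3.4939 19.9484] [ 0.576  -0.3685  0.0611]
```

View pics/c15.png

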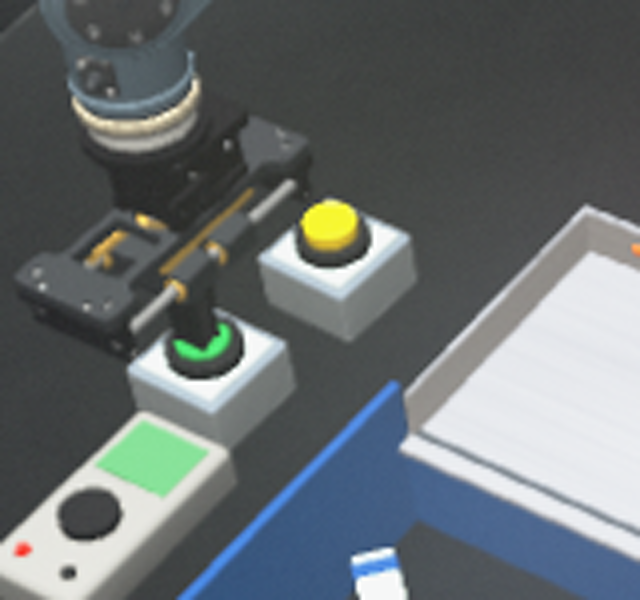

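The crop shows the green cap (203,345) flush with its collar at 20 N, ending at z=0.061 as yellow did, so it's fully down. I'll release and retreat.

>>> {"name": "carry_out", "arguments": {"grip": [-1,-1,-1,-1,-1,-1,-1,-1,-1], "slide": [[0,0,-10],[0,0,-30],[0,0,-40],[0,0,-40],[0,0,-40],[0,0,-20],[0,0,0],[0,0,0],[0,0,0]], "twist": [[0,0,0],[0,0,0],[0,0,0],[0,0,0],[0,0,0],[0,0,0],[0,0,0],[0,0,0],[0,0,0]]}}

```text
time_s: 57.15
position: [0.5746, -0.3659, 0.2447]
tcp_rot: [[0.088, 0.996, 0.004], [0.996, -0.088, -0.009], [-0.008, 0.005, -1.0]]
force: [0.5, 0.6, -0.1]
opening: 0.006
```

```bash
python3 - <<'E'
from h import *
c=snap('scene','sc16'); s=bot.read_state();print(s['force'],s['position'],s['time_s'])
t=snap('top','top16');P=pts(t);m=(abs(P[...,1]+.06)<.085)&(P[...,0]>.5)&(P[...,0]<.61)
print('tray z',np.percentile(P[...,2][m],[5,50,95]))
E
```

```text
[-0.1532  0.2989  0.2301] [ 0.5743 -0.3657  0.2441] 57.2
tray z [0.1112 0.1159 0.1208]
```

View pics/sc16.png

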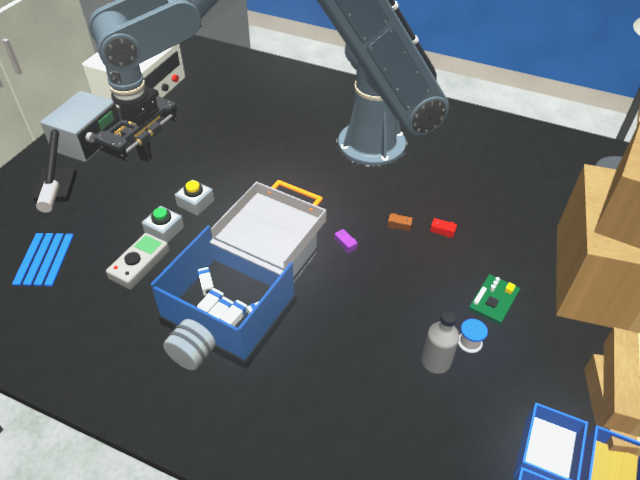

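The picture shows both buttons up at (193,187) and (161,214), the tray down, and the housings in the hopper. The spool, flask, board and meter haven't moved, and the arm is clear. I'll hand in.

```bash
python3 -c "
from rig import bot
print(bot.hand_in())"
```

```text
the job is handed in; nothing more can be done
None
```

I put all five housings in the feed tray, one of which got knocked about 25 mm aside mid-run and had to be measured again. Then I pressed and released yellow, lifted the tray by its handle to about 1.16 rad to tip the batch into the hopper, and lowered it. Last, I pressed and released green and handed the job in at about 57 s.

- **Final checks:** the last pictures show all five housings in the hopper and the tray level (floor at 0.116 m). Both buttons are up, the spool, flask, board and meter are in place, and the arm touches nothing.
- **Button presses:** both caps went flush with their collars under 20–30 N. The tool stopped at z=0.061 m, about 4 mm higher than a 65 mm button with 8 mm travel implies, so I judged "fully down" from the pictures and the force.
- **Other disagreements:** the first grasp closed about 12 mm too high, so I opened and gripped again. My tray centre was about 4 mm off in x compared with the handle position, too little to matter.

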